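# Open the flip-top vent of a seafood tote

### The arm

A 6-joint arm with a two-finger parallel gripper is mounted at the origin on the work surface. World frame = base frame: x ahead of the robot, y to its left, z up, the work surface at z = 0. Lengths are in m, angles in rad, forces in N, time in s.
With the tool pointing down it reaches from about 0.35 to 0.875 m from the base axis. Payload 4.2 kg.
Tool frame: the origin (TCP) lies on the centre line of the jaws, within the pads' length; the fingertips stand arm.tcp_to_tips ahead of it and the grasp point (between the pads) lies 2 mm behind it (arm.tcp_to_tips is the distance from the TCP to the fingertips, in m); z points along the fingers, y is the direction in which the jaws open and shut (so a half turn about z gives the same grasp; the last joint's range is limited). The gripper opens to 87 mm and grips with 3 to 60 N. Pads are 19 mm wide; open, the fingers measure 117 mm over their backs; the gripper's body (75 mm by 190 mm) begins 51 mm behind the grasp point.
Start: joints at [-0.86, 0.385, 0.008, 0, -1.194, -0.259], TCP at [0.273, -0.562, 0.24] pointing down, gripper open.
Joint ranges: [-3.14, 3.14], [-1.21, 2.06], [-1.07, 1.41], [-3.16, 2.05], [-2.99, -0.16], [-3.1, 3.1]. Speed limits (rad/s): [2.79, 2.79, 3.14, 3.14, 3.14, 3.14].

### API

Orientations are given as a unit quaternion [w, x, y, z].
In Python, from station import monitor, cams, workorder, models, arm gives the robot as it stands.
- The arm moves only by the tool apply_moves, never from a script. Its argument "commands" is a list of rows, each an object with "travel": the shift along the tool's x, y, z scaled (see below), a list of three; "spin": the turn about the tool's z scaled (see below); "gripper": the gripper command: -1 is shut, 1 is fully open, values between are in proportion. A call has exactly 8 rows; each row is the pose to reach, as a shift and turn from the pose commanded when the call began, along the tool's axes at that moment, turning the shorter way round; what a row does not reach only later rows make up. The controller multiplies each number of a shift by 150 mm and each number of a turn by pi rad. A row lasts 1/12 s, in which the tool goes at most 41.7 mm and 7.16 degrees, less where a joint would pass 70% of its speed; a pose out of reach is approached as far as the arm can. A call with a number of a shift or a turn outside -1 to 1 is refused whole. A call with a gripper value outside its range is refused whole. The fingers move at their own pace and stop on an object; the grip force is fixed at half the most. Time passes only in rows, so rows that repeat a pose let the fingers close, or fill a call up. It gives the time, the measured TCP pose, the force and the opening at its end, in the units of the state.
- monitor.get_state(): the state, without advancing time (a new reading comes with each control period).
- cams.read_camera(name): name is "side" or "top" or "wrist"; returns the picture (420x560x3 uint8, red, green, blue); there is no depth.
- cams.get_calibration(name): a dict with "K" (3x3 intrinsics, pixels), "extrinsics" (4x4, takes a point from camera to world coordinates). Camera axes: x right, y down, z forward; pixel columns grow to the right and rows downward; lengths in m; the calibration is good to about 2 mm. A picture is of the moment at which its call begins: read the wrist's pose just before it. get_calibration takes no time and is no camera call; for the wrist camera it gives the pose at the moment of the call.
- workorder.job_done(): hands the job in, once; it reports no verdict.
Trained networks look in the newest picture that a camera, given by its name, has taken for a name from the list of things; names that differ only in an ending like _2 or _b are one class to them, and where a whole thing is asked for, a point or a joint stands for the part that bears it (a point fixed in the world has none). Each returns a list of dicts, best first, with "confidence" (0 to 1); they miss things now and then, are a little off and sometimes report something else, mostly with a low value. They report only what shows in the picture. A call takes as long as a camera call.
- models.look_for(camera, thing): "box" ([left, top, right, bottom] in pixels, round what is visible of it).
- models.outline_of(camera, thing): "region" (420x560 bool, what is visible of it) and "box" ([left, top, right, bottom] in pixels, round what is visible of it).
- models.pinpoint(camera, thing): "at" ([column, row] in pixels: a listed point, or the origin of a listed thing).
The state is a dict: "t": time; "joint_pos": joint angles; "dq": joint speeds; "joint_torque": joint torques, N m; "tool_pos": TCP position; "ee_rot": TCP orientation; "ft_force": force on the tool from outside, world axes, zero at the start; "torque": the same for the moment, N m; "width": finger opening in m.
Only numpy, scipy, OpenCV 4.12 (cv2) and the standard library are available. Lean on these libraries where they do the work, as an engineer would, in place of code of your own. Each camera call takes 0.05 s, during which the arm holds its last target.

### The job

Open the pressure vent on the lid of the insulated seafood tote: fold the vent's flip-top tab all the way back, then push the black cap under it gently down to free its lock and, still pressing, unscrew it counter-clockwise about a quarter turn. Press only until you feel the cap bottom on its rubber seal, which must not be crushed, and do not force the cap round while it is locked. Leave the tab folded back, the cap unscrewed, and the other things where they are.

Things in the scene. Friction and masses are not known exactly. Their poses are not given: they have to be found in the camera images.
- vent_base (a point): centre of the vent on the lid's top. z up; x points from the vent's axis to the tab's hinge, y lies along the hinge pin. A collar of radius 31, 6 mm high, stands round it. The sprung cap goes straight down: the push starts at 2 N and grows 0.2 N per mm, then rises sharply (8 N per mm) where it bottoms on its seal, 4.2 to 11.2 mm down, a depth that differs each time and cannot be seen.
- tab (a joint): angle of the grey flip-top tab: near 0 shut over the cap (it may start up to 0.2 ajar), growing as its lip rises and swings over to the far side of the hinge; stop at 2.9 rad, folded right back. A stiff friction hinge (about 0.2 N m, 2.5 N at the lip) holds it wherever it is left.
- tab_hinge (a point): middle of the tab's hinge pin, 42 mm along x of vent_base and 53 mm above the lid; y is the pin. It stands between two posts, 46 mm apart overall, and does not move.
- tab_lip (a point): centre of the tab's free end, a lip 18 mm wide (along the hinge pin), 26 mm long and 10 mm thick, 80 mm from the pin; it can be pinched by its sides (squeeze along y) and swivels between the fingers. Its x points towards the hinge along the tab, its z is the tab's upper face. Behind it the tab is a plate 46 mm wide and 4 mm thick, 3 mm over the cap when shut. 43 mm are free below the lip.
- cap (a joint): unscrewing angle of the cap: near 0 screwed home, growing counter-clockwise seen from above, end stop at 1.6 rad; 1.2 and more is open. Friction 0.1 N m. A hidden lock tooth stops it at 0.14 rad unless the cap is held pressed within 1.2 mm of its bottom until past 0.6 rad: go down slowly to a push of about 6 N, then turn, holding that height. The cap stays on its stem and rises 1.6 mm per rad.
- cap_top (a point): middle of the top face of the cap's grip bar; x along the bar, z up. The bar is 46 mm long, 14 mm wide, 24 mm high, on a round flange of radius 26 whose top is 24 mm below this point (12 mm of travel below the flange). Grip the bar by its long sides, fingertips just over the flange. With the cap screwed home the bar points 0.75 rad clockwise of vent_base x.
- ice_brick: blue hard-plastic ice brick, 90 x 50 x 22 mm, lying on the lid beside the vent; not to be moved. Origin: centre of its underside.
- dial_disc: steel disc, radius 25, 14 mm high, lying on the lid on the other side; not to be moved. Origin: centre of its underside.
- sample_cup: white cup, rim radius 35, 70 mm high, on the table left of the tote; not to be moved. Origin: centre of its underside.
- tote: the fixed, closed insulated tote: grey box with a white lid, 260 x 400 mm, flat top 130 mm above the table. Origin: centre of its underside; z up. The vent stands in the middle of the lid.
- seal (a joint): how far the cap has squeezed the rubber seal hidden under it: 0 untouched, growing downward, 8 N per mm. Over 1 mm (a push on the cap of more than about 10.5 N) crushes it.
- lock (a joint): how far the hidden lock tooth is bent by a cap that is turned without being pressed deep enough: 0 free, 40 N m per rad. Over 0.02 rad (a twist of 0.8 N m on the cap) breaks it.
- tape_roll: paper-white roll, outer radius 45, 24 mm high, flat on the table right of the tote; not to be moved. Origin: centre of its underside.
- shell_knife: flat-bladed hand tool, 190 mm long, lying on the table right of the tote; not to be moved. Its x runs along it.
- wood_board: small wooden board, 160 x 80 x 15 mm, on the table left of the tote; not to be moved. Origin: centre of its underside.

How it is judged:
By the outcome, as a careful person would: the job done as asked, in the order asked, and still so for the second after the job is handed in, with the robot touching nothing.
It also fails if it takes over 70 s, if anything falls off the work surface, if the arm or the gripper's body presses on something with over 40 N, if the wrist force passes 120 N, or if a joint passes its speed limit or range.

## Working session

There is one attempt and no reset: what is moved stays moved. The work goes in short steps, Python scripts to look and compute and a tool call to move; the robot and the scene stay as the last step left them, time stands still between calls to the robot, and variables do not carry over. Pictures are saved under pics/ and viewed, and the job is handed in when it is done.

Besides the shell and the picture viewer there is one more tool, called after "Request:" as name(argument=value, ...) on one line, values as JSON. apply_moves: Moves the arm, as the interface text tells. Its arguments: {"type":"object","properties":{"commands":{"type":"array","items":{"type":"object","properties":{"travel":{"type":"array","items":{"type":"number","minimum":-1,"maximum":1}},"spin":{"type":"number","minimum":-1,"maximum":1},"gripper":{"type":"number"}}}}},"required":["commands"]}

```bash
mkdir -p pics; ls
cat > h.py <<'E'
import numpy as np, cv2
from station import monitor, cams, workorder, models, arm
def save(n,f):
    im=cams.read_camera(n); cv2.imwrite('pics/'+f,im[:,:,::-1]); return im
def ray(n,px):
    c=cams.get_calibration(n);K=np.array(c['K']);E=np.array(c['extrinsics'])
    d=E[:3,:3]@np.linalg.solve(K,[px[0],px[1],1]);return E[:3,3],d
def atz(n,px,z):
    o,d=ray(n,px);return o+d*(z-o[2])/d[2]
def proj(n,p):
    c=cams.get_calibration(n);K=np.array(c['K']);E=np.array(c['extrinsics'])
    q=K@(E[:3,:3].T@(np.array(p)-E[:3,3]));return q[:2]/q[2]
E
python3 - <<'E'
from h import *
np.set_printoptions(precision=4,suppress=True)
print(monitor.get_state(), arm.tcp_to_tips)
save('top','top0.png');
for t in ['vent_base','tab_hinge','tab_lip','cap_top','tote','ice_brick','dial_disc']:
    for r in models.pinpoint('top',t)[:2]: print('top',t,r)
save('side','side0.png')
for t in ['vent_base','tab_hinge','tab_lip','cap_top','tote']:
    for r in models.pinpoint('side',t)[:2]: print('side',t,r)
for n in ('top','side'): print(cams.get_calibration(n))
E
```

```text
pics
{'t': 0.0, 'joint_pos': array([-0.8604,  0.3855,  0.0066, -0.0005, -1.194 , -0.2586]), 'dq': array([ 0.0001, -0.0013,  0.0016, -0.0002,  0.0009, -0.0005]), 'joint_torque': array([ -0.0008, -39.0664,  18.7411,   4.2199,   0.011 ,  -0.0002]), 'tool_pos': array([ 0.2726, -0.5618,  0.2385]), 'ee_rot': array([-0.0003, -0.2239,  0.9746,  0.0011]), 'ft_force': array([-0.1273, -0.4224, -0.0506]), 'torque': array([-0.0072, -0.0229, -0.0073]), 'width': 0.08699771198508828} 0.017
top vent_base {'at': [301.7, 212.0], 'confidence': 0.68}
top tab_hinge {'at': [298.9, 195.9], 'confidence': 0.62}
top tab_lip {'at': [306.3, 221.2], 'confidence': 0.83}
top tab_lip {'at': [115.6, 256.5], 'confidence': 0.29}
top cap_top {'at': [300.1, 213.7], 'confidence': 0.61}
top tote {'at': [298.8, 215.6], 'confidence': 0.79}
top ice_brick {'at': [257.0, 234.9], 'confidence': 0.79}
top ice_brick {'at': [446.8, 272.5], 'confidence': 0.28}
top dial_disc {'at': [359.7, 221.6], 'confidence': 0.59}
side vent_base {'at': [287.0, 230.0], 'confidence': 0.6}
side tab_hinge {'at': [300.6, 215.4], 'confidence': 0.75}
{'K': array([[423.5273,   0.    , 275.4867],
       [  0.    , 423.5273, 216.9094],
       [  0.    ,   0.    ,   1.    ]]), 'extrinsics': array([[ 0.0171, -0.9936,  0.112 ,  0.4168],
       [-0.9999, -0.0171,  0.0009,  0.0148],
       [ 0.001 , -0.112 , -0.9937,  1.2588],
       [ 0.    ,  0.    ,  0.    ,  1.    ]])}
{'K': array([[497.9585,   0.    , 278.7057],
       [  0.    , 497.9585, 221.8524],
       [  0.    ,   0.    ,   1.    ]]), 'extrinsics': array([[ 0.9105, -0.1931,  0.3656,  0.0201],
       [-0.4133, -0.4509,  0.7911, -1.1287],
       [ 0.0121, -0.8714, -0.4904,  0.8454],
       [ 0.    ,  0.    ,  0.    ,  1.    ]])}
```

View pics/top0.png

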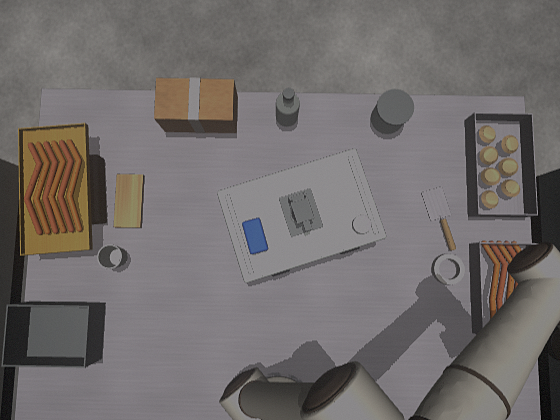

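View pics/side0.png

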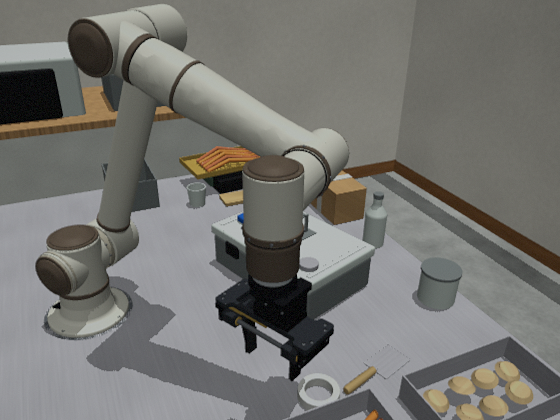

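Run:
```python
from h import *
np.set_printoptions(precision=4,suppress=True)
print('base',atz('top',(301.7,212),.13),atz('side',(287,230),.13))
print('hinge',atz('top',(298.9,195.9),.183),atz('side',(300.6,215.4),.183))
print('lip',atz('top',(306.3,221.2),.19))
print('captop',atz('top',(300.1,213.7),.175))
print('tote',atz('top',(298.8,215.6),0))
print('ice',atz('top',(257,234.9),.13),'disc',atz('top',(359.7,221.6),.13))
```

```text
base [ 0.5585 -0.0543  0.13  ] [ 0.5556 -0.027   0.13  ]
hinge [ 0.5935 -0.0435  0.183 ] [ 0.585  -0.0508  0.183 ]
lip [ 0.5277 -0.0626  0.19  ]
captop [ 0.5484 -0.0475  0.175 ]
tote [ 0.5639 -0.0537  0.    ]
ice [0.4949 0.0643 0.13  ] disc [ 0.5353 -0.21    0.13  ]
```

```bash
cat >> h.py <<'E'
from scipy.spatial.transform import Rotation as Rot
def pose():
    s=monitor.get_state();q=np.array(s['ee_rot']);R=Rot.from_quat(q,scalar_first=True).as_matrix()
    return s,np.array(s['tool_pos']),R
def rel(target,yawy=None):
    s,p,R=pose();d=R.T@(np.array(target)-p)/0.15
    y=np.arctan2(R[1,1],R[0,1]);sp=0
    if yawy is not None: sp=-((yawy-y+np.pi)%(2*np.pi)-np.pi)/np.pi
    print('pos',p.round(4),'yawy',y.round(4),'-> travel',d.round(4),'spin',round(sp,4),'F',np.round(s['ft_force'],2),'T',np.round(s['torque'],3),'w',round(s['width'],4),'t',round(s['t'],2),'q',np.round(s['joint_pos'],2))
E
python3 - <<'E'
from h import *
np.set_printoptions(precision=4,suppress=True)
im=save('top','top1.png')
cv2.imwrite('pics/topz.png',cv2.resize(im[130:300,200:400,::-1],None,fx=4,fy=4,interpolation=cv2.INTER_CUBIC)[:600,:800])
r=models.outline_of('top','tote')[0]; print(r['confidence'],r['box'])
m=r['region'].astype(np.uint8); c=max(cv2.findContours(m,0,2)[0],key=cv2.contourArea)[:,0]
w=np.array([atz('top',p,.13)[:2] for p in c.astype(float)]).astype(np.float32)
print(cv2.minAreaRect(w)); 
rel([.50,-.05,.40],1.82)
c=cams.get_calibration('wrist'); s,p,R=pose(); E=c['extrinsics']; print('cam in tool',R.T@(E[:3,3]-p),R.T@E[:3,:3],c['K'])
E
```

```text
0.91 [217.5, 144.6, 388.6, 278.5]
((0.552424430847168, -0.052580416202545166), (0.26841410994529724, 0.402487188577652), 18.77463150024414)
pos [ 0.2729 -0.5623  0.2396] yawy 2.0226 -> travel [-2.8531  2.4114 -1.0697] spin 0.0645 F [-0.09 -0.31  0.44] T [-0.013 -0.015 -0.002] w 0.0869 t 0.8 q [-0.86  0.38  0.01 -0.   -1.19 -0.26]
cam in tool [ 0.0677  0.0002 -0.1453] [[-0.0005 -0.9688 -0.2478]
 [ 1.     -0.0007  0.0005]
 [-0.0007 -0.2478  0.9688]] [[374.3894   0.     281.1005]
 [  0.     374.3894 208.6888]
 [  0.       0.       1.    ]]
```

View pics/topz.png

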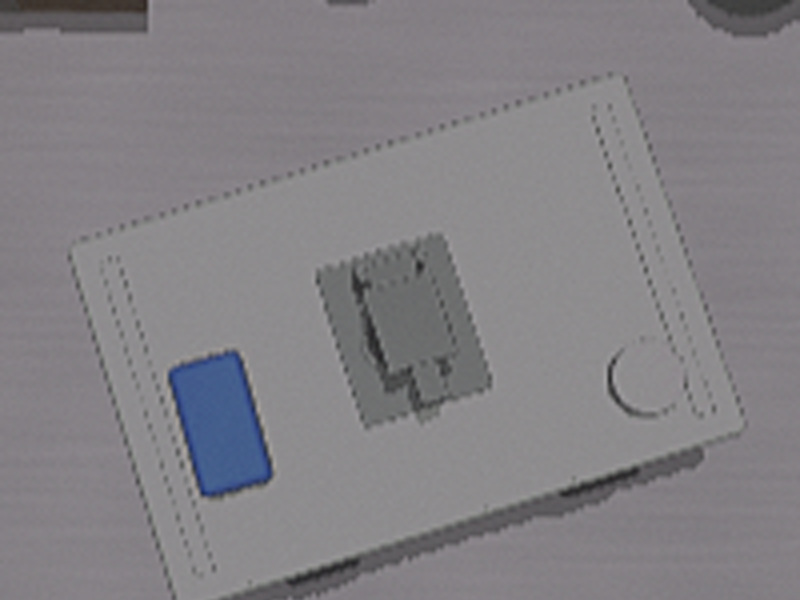

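Run:
```python
from h import *
rel([.526,-.062,.36],1.89)
```

```text
pos [ 0.2729 -0.5623  0.2396] yawy 2.0226 -> travel [-2.9742  2.2638 -0.803 ] spin 0.0422 F [-0.09 -0.31  0.44] T [-0.013 -0.015 -0.002] w 0.0869 t 0.8 q [-0.86  0.38  0.01 -0.   -1.19 -0.26]
```

Request:
apply_moves(commands=[{"travel": [-0.1, 0.08, -0.25], "spin": 0.042, "gripper": 1}, {"travel": [-0.25, 0.2, -0.5], "spin": 0.042, "gripper": 1}, {"travel": [-0.42, 0.32, -0.7], "spin": 0.042, "gripper": 1}, {"travel": [-0.6, 0.45, -0.8], "spin": 0.042, "gripper": 1}, {"travel": [-0.75, 0.57, -0.8], "spin": 0.042, "gripper": 1}, {"travel": [-0.9, 0.7, -0.8], "spin": 0.042, "gripper": 1}, {"travel": [-1, 0.76, -0.8], "spin": 0.042, "gripper": 1}, {"travel": [-1, 0.76, -0.8], "spin": 0.042, "gripper": 1}])

```text
t: 1.47
tool_pos: [0.3592, -0.3918, 0.3604]
ee_rot: [0.001, -0.161, 0.987, -0.0]
ft_force: [0.0, 0.1, 0.1]
width: 0.0867
```

Run:
```python
from h import *
rel([.526,-.062,.36],1.89)
```

```text
pos [ 0.3592 -0.3918  0.3604] yawy 1.8945 -> travel [-1.7534  1.7309  0.0039] spin 0.0014 F [0.03 0.13 0.05] T [-0.001  0.049  0.001] w 0.0867 t 1.47 q [-0.52  0.16 -0.   -0.   -1.41 -0.72]
```

Request:
apply_moves(commands=[{"travel": [-0.18, 0.18, 0], "spin": 0, "gripper": 1}, {"travel": [-0.36, 0.36, 0], "spin": 0, "gripper": 1}, {"travel": [-0.54, 0.54, 0], "spin": 0, "gripper": 1}, {"travel": [-0.72, 0.72, 0], "spin": 0, "gripper": 1}, {"travel": [-0.87, 0.86, 0], "spin": 0, "gripper": 1}, {"travel": [-0.9, 0.9, 0], "spin": 0, "gripper": 1}, {"travel": [-0.9, 0.9, 0], "spin": 0, "gripper": 1}, {"travel": [-0.9, 0.9, 0], "spin": 0, "gripper": 1}])

```text
t: 2.13
tool_pos: [0.4437, -0.224, 0.3595]
ee_rot: [-0.0, -0.159, 0.987, -0.0]
ft_force: [0.3, 0.1, -0.0]
width: 0.0867
```

Request:
apply_moves(commands=[{"travel": [-0.18, 0.18, 0], "spin": 0, "gripper": 1}, {"travel": [-0.36, 0.36, 0], "spin": 0, "gripper": 1}, {"travel": [-0.54, 0.54, 0], "spin": 0, "gripper": 1}, {"travel": [-0.7, 0.7, 0], "spin": 0, "gripper": 1}, {"travel": [-0.82, 0.8, 0], "spin": 0, "gripper": 1}, {"travel": [-0.85, 0.83, 0], "spin": 0, "gripper": 0}, {"travel": [-0.85, 0.83, 0], "spin": 0, "gripper": 0}, {"travel": [-0.85, 0.83, 0], "spin": 0, "gripper": 0}])

```text
t: 2.8
tool_pos: [0.5253, -0.0667, 0.3594]
ee_rot: [-0.0, -0.159, 0.987, -0.0]
ft_force: [-0.2, -0.1, 0.5]
width: 0.0745
```

Run:
```python
from h import *
rel([.526,-.062,.36],1.89)
save('wrist','w0.png')
for t,z in [('vent_base',.13),('tab_hinge',.183),('tab_lip',.178),('cap_top',.175)]:
    for r in models.pinpoint('wrist',t)[:2]: print(t,r,atz('wrist',r['at'],z).round(4))
```

```text
pos [ 0.5253 -0.0667  0.3594] yawy 1.8893 -> travel [-0.0141  0.0284 -0.0042] spin -0.0002 F [-0.16 -0.06  0.5 ] T [0.002 0.058 0.063] w 0.0745 t 2.8 q [ 0.18  0.16 -0.01  0.   -1.41 -1.43]
vent_base {'at': [285.9, 210.1], 'confidence': 0.76} [ 0.5516 -0.0527  0.13  ]
tab_hinge {'at': [283.6, 269.3], 'confidence': 0.77} [ 0.5932 -0.0418  0.183 ]
tab_lip {'at': [288.3, 183.1], 'confidence': 0.94} [ 0.516  -0.0627  0.178 ]
```

View pics/w0.png

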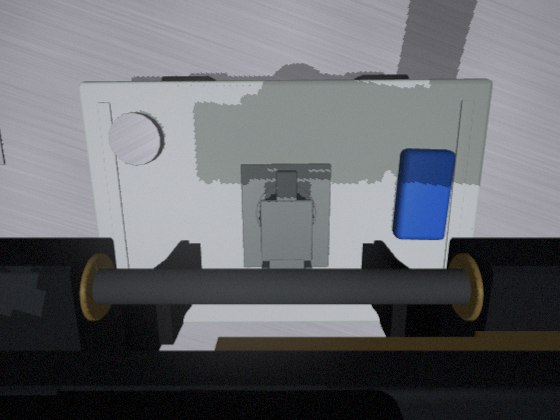

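Run:
```python
from h import *
im=save('wrist','w1.png')
cv2.imwrite('pics/w1z.png',cv2.resize(im[150:280,225:345,::-1],None,fx=4.5,fy=4.5,interpolation=cv2.INTER_CUBIC))
L=lambda a,b,z:(atz('wrist',a,z),atz('wrist',b,z))
for a,b,z in [((242,164),(243,266),.13),((331,164),(328,266),.13),((262,200),(262,260),.185),((312,200),(311,260),.185)]:
    p,q=L(a,b,z); d=q-p; print(p.round(4),q.round(4),np.arctan2(d[1],d[0]).round(3))
p,q=L((82,85),(490,80),.13); d=p-q; print(p,q,np.linalg.norm(d),np.arctan2(-d[0]*-1,-d[1]))
for t,z in [('vent_base',.13),('tab_hinge',.183),('tab_lip',.178),('cap_top',.175)]:
    for r in models.pinpoint('wrist',t)[:2]: print(t,r,atz('wrist',r['at'],z).round(4))
for t in ('tab','cap','tab_lip'):
    for r in models.outline_of('wrist',t)[:1]: print(t,r['box'],r['confidence'],cv2.minAreaRect(np.argwhere(r['region'])[:,::-1].astype(np.float32)))
```

```text
[ 0.5203 -0.1089  0.13  ] [ 0.6253 -0.0762  0.13  ] 0.302
[ 0.4924 -0.024   0.13  ] [0.5967 0.0107 0.13  ] 0.322
[ 0.5364 -0.0799  0.185 ] [ 0.5901 -0.063   0.185 ] 0.305
[ 0.5227 -0.0383  0.185 ] [ 0.5761 -0.0204  0.185 ] 0.322
[ 0.49568982 -0.27545639  0.13      ] [0.36997902 0.09207714 0.13      ] 0.3884380252872772 0.3295650797685866
vent_base {'at': [283.0, 210.7], 'confidence': 0.8} [ 0.5535 -0.0544  0.13  ]
tab_hinge {'at': [288.0, 271.0], 'confidence': 0.86} [ 0.5939 -0.0362  0.183 ]
tab_lip {'at': [285.9, 185.6], 'confidence': 0.68} [ 0.5191 -0.063   0.178 ]
tab [256.0, 172.1, 313.4, 266.1] 0.61 ((286.5, 218.5), (97.0, 51.0), 90.0)
cap [269.5, 193.0, 305.1, 197.9] 0.44 ((285.5, 196.0), (33.0, 4.0), 0.0)
tab_lip [261.1, 167.9, 311.7, 265.4] 0.76 ((286.5, 218.5), (97.0, 53.0), 90.0)
```

View pics/w1z.png

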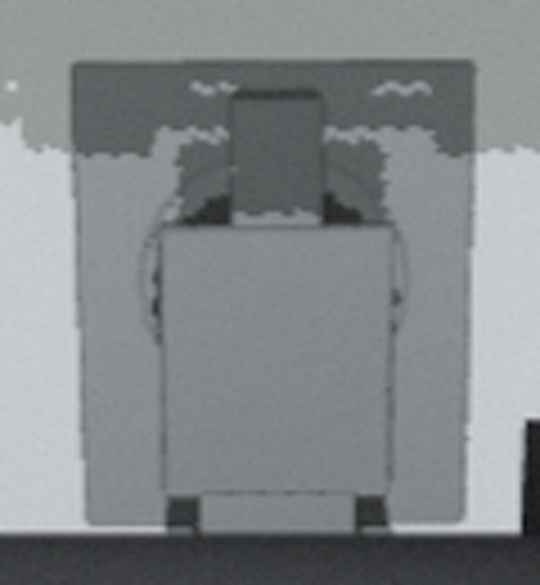

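Run:
```python
from h import *
im=save('side','s1.png')
for t in ['tab_lip','tab_hinge','vent_base']:
    for r in models.pinpoint('side',t)[:2]: print('side',t,r)
u,v=proj('side',[.5525,-.0535,.17]).astype(int);print(u,v)
cv2.imwrite('pics/s1z.png',cv2.resize(im[v-60:v+60,u-70:u+70,::-1],None,fx=5,fy=5,interpolation=cv2.INTER_CUBIC))
print(u-70,v-60)
X=np.array([.951,.310,0]);Y=np.array([-.31,.951,0]);H=np.array([.5525,-.0535,.13])+.042*X+[0,0,.053]
for a in (0,.1,.2):
    for r in (.067,.093):
        for s in (-.009,.009):
            p=H-X*r*np.cos(a)+Y*s+np.array([0,0,r*np.sin(a)]); print(a,r,s,'side',proj('side',p).round(1),'wrist',proj('wrist',p).round(1))
```

```text
side tab_lip {'at': [278.9, 221.8], 'confidence': 0.74}
side tab_hinge {'at': [300.3, 214.7], 'confidence': 0.72}
side tab_hinge {'at': [250.3, 217.3], 'confidence': 0.66}
side vent_base {'at': [291.2, 235.9], 'confidence': 0.56}
290 222
220 162
0 0.067 -0.009 side [286.1 222.2] wrist [273.7 197.2]
0 0.067 0.009 side [281.6 219.8] wrist [294.2 197.3]
0 0.093 -0.009 side [279.  225.4] wrist [273.7 167.8]
0 0.093 0.009 side [274.5 222.9] wrist [294.6 167.9]
0.1 0.067 -0.009 side [286.2 220. ] wrist [273.6 199.3]
0.1 0.067 0.009 side [281.7 217.6] wrist [294.4 199.4]
0.1 0.093 -0.009 side [279.2 222.3] wrist [273.5 169.9]
0.1 0.093 0.009 side [274.7 219.8] wrist [295. 170.]
0.2 0.067 -0.009 side [286.5 217.8] wrist [273.4 202.2]
0.2 0.067 0.009 side [282.  215.3] wrist [294.7 202.3]
0.2 0.093 -0.009 side [279.6 219.1] wrist [273.3 173.3]
0.2 0.093 0.009 side [275.1 216.7] wrist [295.4 173.4]
```

View pics/s1z.png

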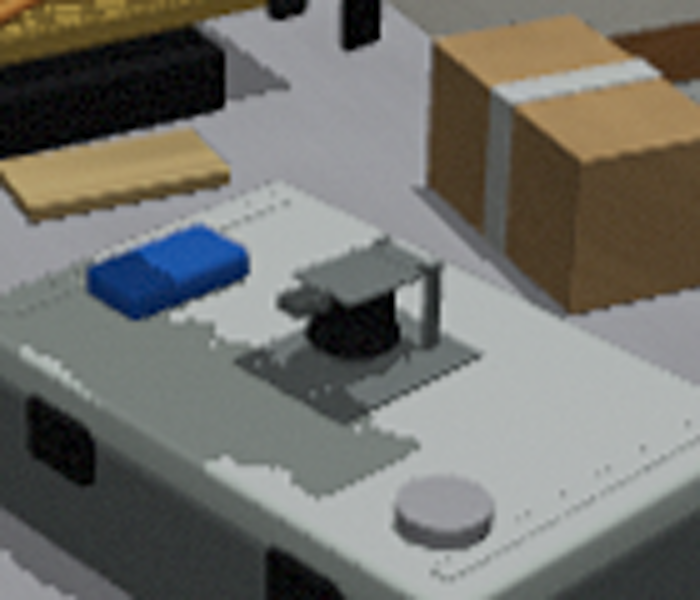

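Run:
```python
from h import *
rel([.5168,-.0636,.194],1.886)
```

```text
pos [ 0.5256 -0.0653  0.3595] yawy 1.8908 -> travel [0.0524 0.029  1.1034] spin 0.0015 F [-0.12  0.46  0.21] T [-0.014  0.039 -0.043] w 0.0438 t 3.65 q [ 0.18  0.16 -0.01  0.   -1.41 -1.43]
```

Request:
apply_moves(commands=[{"travel": [0.05, 0.029, 0.15], "spin": 0.0015, "gripper": 0}, {"travel": [0.05, 0.029, 0.3], "spin": 0.0015, "gripper": 0}, {"travel": [0.05, 0.029, 0.45], "spin": 0.0015, "gripper": 0}, {"travel": [0.05, 0.029, 0.6], "spin": 0.0015, "gripper": 0}, {"travel": [0.05, 0.029, 0.72], "spin": 0.0015, "gripper": 0}, {"travel": [0.05, 0.029, 0.76], "spin": 0.0015, "gripper": 0}, {"travel": [0.05, 0.029, 0.76], "spin": 0.0015, "gripper": 0}, {"travel": [0.05, 0.029, 0.76], "spin": 0.0015, "gripper": 0}])

```text
t: 4.32
tool_pos: [0.5178, -0.0636, 0.2463]
ee_rot: [0.0, -0.157, 0.988, -0.0]
ft_force: [0.0, -1.2, 1.4]
width: 0.0434
```

Run:
```python
from h import *
rel([.5168,-.0636,.194],1.886)
im=save('wrist','w2.png')
im=save('side','s2.png')
cv2.imwrite('pics/s2z.png',cv2.resize(im[162:282,220:360,::-1],None,fx=5,fy=5,interpolation=cv2.INTER_CUBIC))
```

```text
pos [ 0.5178 -0.0636  0.2463] yawy 1.8863 -> travel [0.0063 0.0023 0.3487] spin 0.0001 F [ 0.   -1.24  1.39] T [ 0.003 -0.087 -0.027] w 0.0434 t 4.32 q [ 0.19  0.2  -0.23  0.   -1.13 -1.45]
```

View pics/w2.png

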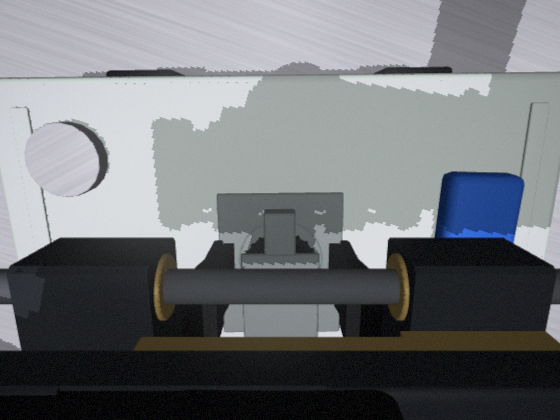

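View pics/s2z.png

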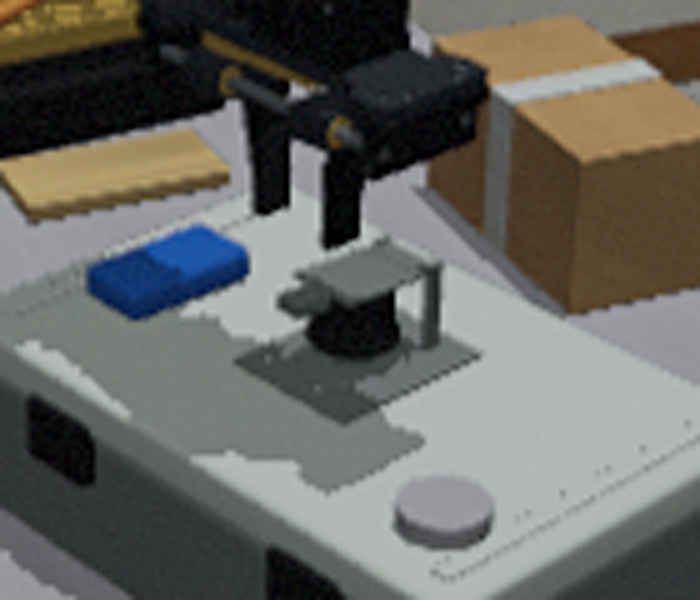

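Request:
apply_moves(commands=[{"travel": [0.006, 0.002, 0.08], "spin": 0, "gripper": 0}, {"travel": [0.006, 0.002, 0.16], "spin": 0, "gripper": 0}, {"travel": [0.006, 0.002, 0.22], "spin": 0, "gripper": 0}, {"travel": [0.006, 0.002, 0.28], "spin": 0, "gripper": 0}, {"travel": [0.006, 0.002, 0.32], "spin": 0, "gripper": 0}, {"travel": [0.006, 0.002, 0.34], "spin": 0, "gripper": 0}, {"travel": [0.006, 0.002, 0.34], "spin": 0, "gripper": 0}, {"travel": [0.006, 0.002, 0.34], "spin": 0, "gripper": 0}])

```text
t: 5.08
tool_pos: [0.5165, -0.0636, 0.1948]
ee_rot: [0.0, -0.157, 0.988, -0.0]
ft_force: [0.0, 0.3, 0.2]
width: 0.0436
```

Run:
```python
from h import *
rel([.5168,-.0636,.194],1.886)
im=save('wrist','w3.png')
im=save('side','s3.png')
cv2.imwrite('pics/s3z.png',cv2.resize(im[162:282,220:360,::-1],None,fx=5,fy=5,interpolation=cv2.INTER_CUBIC))
```

```text
pos [ 0.5165 -0.0636  0.1948] yawy 1.8861 -> travel [-0.0017 -0.0007  0.0055] spin 0.0 F [0.01 0.28 0.22] T [-0.004 -0.001 -0.035] w 0.0436 t 5.08 q [ 0.19  0.25 -0.31  0.   -1.01 -1.45]
```

View pics/w3.png

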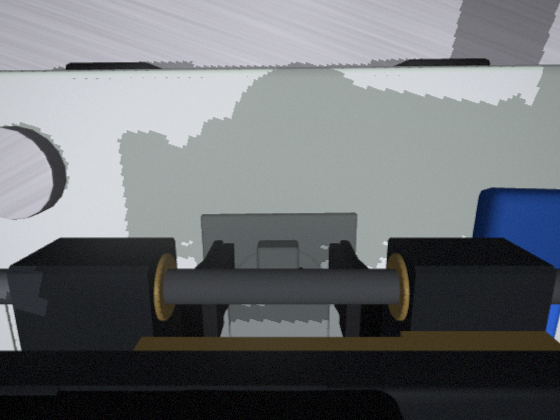

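View pics/s3z.png

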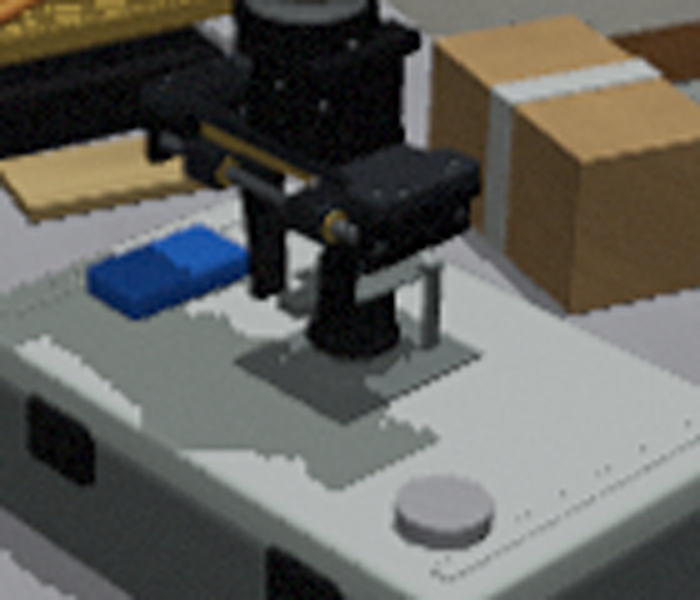

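Run:
```python
from h import *
s,p,R=pose()
for px in [(258,241),(298,241),(278,241)]:
  for z in (.183,.190): print(px,z,(R.T@(atz('wrist',px,z)-p)*1000).round(1))
```

```text
(258, 241) 0.183 [ 12.7 -10.   12.1]
(258, 241) 0.19 [15.1 -9.6  5.1]
(298, 241) 0.183 [12.7  7.7 12.1]
(298, 241) 0.19 [15.1  7.4  5.1]
(278, 241) 0.183 [12.7 -1.2 12.1]
(278, 241) 0.19 [15.1 -1.1  5.1]
```

Request:
apply_moves(commands=[{"travel": [0.006, -0.008, 0], "spin": 0, "gripper": 0}, {"travel": [0.006, -0.008, 0], "spin": 0, "gripper": -0.3}, {"travel": [0.006, -0.008, 0], "spin": 0, "gripper": -0.6}, {"travel": [0.006, -0.008, 0], "spin": 0, "gripper": -0.8}, {"travel": [0.006, -0.008, 0], "spin": 0, "gripper": -1}, {"travel": [0.006, -0.008, 0], "spin": 0, "gripper": -1}, {"travel": [0.006, -0.008, 0], "spin": 0, "gripper": -1}, {"travel": [0.006, -0.008, 0], "spin": 0, "gripper": -1}])

```text
t: 5.85
tool_pos: [0.5158, -0.0652, 0.1946]
ee_rot: [-0.0, -0.157, 0.988, -0.0]
ft_force: [0.6, -1.5, -0.0]
width: 0.0173
```

Request:
apply_moves(commands=[{"travel": [-0.003, 0, -0.054], "spin": 0, "gripper": -1}, {"travel": [-0.011, 0, -0.107], "spin": 0, "gripper": -1}, {"travel": [-0.024, 0, -0.16], "spin": 0, "gripper": -1}, {"travel": [-0.043, 0, -0.21], "spin": 0, "gripper": -1}, {"travel": [-0.054, 0, -0.235], "spin": 0, "gripper": -1}, {"travel": [-0.066, 0, -0.259], "spin": 0, "gripper": -1}, {"travel": [-0.066, 0, -0.259], "spin": 0, "gripper": -1}, {"travel": [-0.066, 0, -0.259], "spin": 0, "gripper": -1}])

```text
t: 6.52
tool_pos: [0.5252, -0.062, 0.2342]
ee_rot: [0.0, -0.157, 0.988, -0.0]
ft_force: [1.5, -2.4, -1.3]
width: 0.0177
```

Run:
```python
from h import *
rel([.5168,-.0636,.194],1.886)
im=save('side','s4.png')
cv2.imwrite('pics/s4z.png',cv2.resize(im[162:282,220:360,::-1],None,fx=5,fy=5,interpolation=cv2.INTER_CUBIC))
```

```text
pos [ 0.5252 -0.062   0.2342] yawy 1.8862 -> travel [0.0569 0.0074 0.2678] spin 0.0001 F [ 1.55 -2.37 -1.32] T [-0.744  0.04   0.069] w 0.0177 t 6.52 q [ 0.19  0.23 -0.24  0.   -1.11 -1.45]
```

View pics/s4z.png

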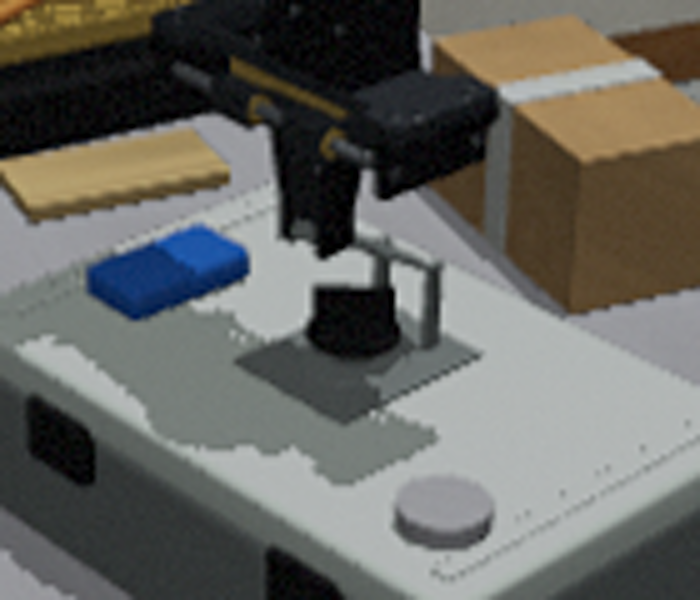

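Request:
apply_moves(commands=[{"travel": [-0.028, -0.005, -0.046], "spin": 0, "gripper": -1}, {"travel": [-0.061, -0.005, -0.089], "spin": 0, "gripper": -1}, {"travel": [-0.098, -0.005, -0.128], "spin": 0, "gripper": -1}, {"travel": [-0.138, -0.005, -0.164], "spin": 0, "gripper": -1}, {"travel": [-0.182, -0.005, -0.196], "spin": 0, "gripper": -1}, {"travel": [-0.229, -0.005, -0.222], "spin": 0, "gripper": -1}, {"travel": [-0.278, -0.005, -0.244], "spin": 0, "gripper": -1}, {"travel": [-0.329, -0.005, -0.261], "spin": 0, "gripper": -1}])

```text
t: 7.23
tool_pos: [0.5721, -0.0467, 0.2739]
ee_rot: [-0.001, -0.157, 0.988, 0.0]
ft_force: [-5.5, 2.2, 0.1]
width: 0.0176
```

Request:
apply_moves(commands=[{"travel": [-0.053, 0, -0.012], "spin": 0, "gripper": -1}, {"travel": [-0.106, 0, -0.018], "spin": 0, "gripper": -1}, {"travel": [-0.16, 0, -0.019], "spin": 0, "gripper": -1}, {"travel": [-0.214, 0, -0.015], "spin": 0, "gripper": -1}, {"travel": [-0.267, 0, -0.006], "spin": 0, "gripper": -1}, {"travel": [-0.319, 0, 0.009], "spin": 0, "gripper": -1}, {"travel": [-0.369, 0, 0.029], "spin": 0, "gripper": -1}, {"travel": [-0.417, 0, 0.054], "spin": 0, "gripper": -1}])

```text
t: 7.9
tool_pos: [0.6349, -0.0258, 0.2691]
ee_rot: [0.005, -0.158, 0.987, 0.0]
ft_force: [-2.5, 6.7, 7.6]
width: 0.0174
```

Run:
```python
from h import *
rel([.5168,-.0636,.194],1.886)
im=save('side','s5.png')
cv2.imwrite('pics/s5z.png',cv2.resize(im[142:282,220:380,::-1],None,fx=4,fy=4,interpolation=cv2.INTER_CUBIC))
```

```text
pos [ 0.6349 -0.0258  0.2691] yawy 1.8876 -> travel [0.8315 0.0063 0.4925] spin 0.0005 F [-2.55  6.72  7.63] T [ 1.603  1.127 -0.073] w 0.0174 t 7.9 q [ 0.21  0.38  0.08 -0.   -1.26 -1.47]
```

View pics/s5z.png

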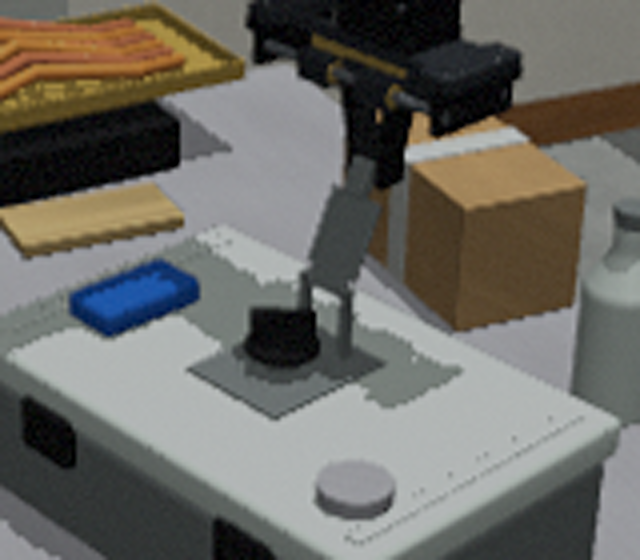

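Request:
apply_moves(commands=[{"travel": [-0.022, 0.006, 0.012], "spin": 0, "gripper": -1}, {"travel": [-0.045, 0.008, 0.026], "spin": 0, "gripper": -1}, {"travel": [-0.087, 0.008, 0.06], "spin": 0, "gripper": -1}, {"travel": [-0.126, 0.008, 0.098], "spin": 0, "gripper": -1}, {"travel": [-0.16, 0.008, 0.14], "spin": 0, "gripper": -1}, {"travel": [-0.176, 0.008, 0.162], "spin": 0, "gripper": -1}, {"travel": [-0.19, 0.008, 0.186], "spin": 0, "gripper": -1}, {"travel": [-0.19, 0.008, 0.186], "spin": 0, "gripper": -1}])

```text
t: 8.62
tool_pos: [0.6663, -0.015, 0.2428]
ee_rot: [0.011, -0.158, 0.987, -0.0]
ft_force: [5.6, 5.7, 5.5]
width: 0.0161
```

Run:
```python
from h import *
rel([.5168,-.0636,.194],1.886)
im=save('side','s6.png')
cv2.imwrite('pics/s6z.png',cv2.resize(im[142:282,220:380,::-1],None,fx=4,fy=4,interpolation=cv2.INTER_CUBIC))
```

```text
pos [ 0.6663 -0.015   0.2428] yawy 1.8888 -> travel [1.0548 0.005  0.302 ] spin 0.0009 F [5.65 5.68 5.51] T [ 1.485 -1.621 -0.02 ] w 0.0161 t 8.62 q [ 0.22  0.44  0.11  0.   -1.21 -1.47]
```

View pics/s6z.png

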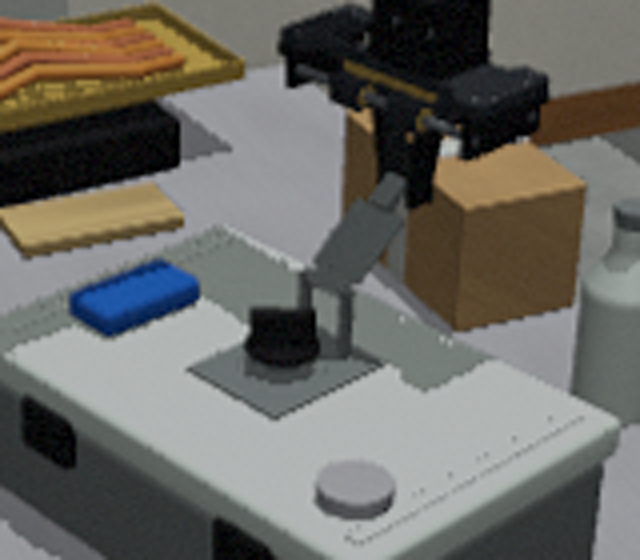

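Request:
apply_moves(commands=[{"travel": [0, 0, 0], "spin": 0, "gripper": 0.5}, {"travel": [0, 0, 0], "spin": 0, "gripper": 0.5}, {"travel": [0, 0, 0], "spin": 0, "gripper": 0.5}, {"travel": [0, 0, 0], "spin": 0, "gripper": 0.5}, {"travel": [0, 0, -0.1], "spin": 0, "gripper": 0.5}, {"travel": [0, 0, -0.2], "spin": 0, "gripper": 0.5}, {"travel": [0, 0, -0.3], "spin": 0, "gripper": 0.5}, {"travel": [0, 0, -0.3], "spin": 0, "gripper": -1}])

```text
t: 9.33
tool_pos: [0.6601, -0.0184, 0.2851]
ee_rot: [0.003, -0.157, 0.988, -0.001]
ft_force: [0.6, 0.0, 1.0]
width: 0.0571
```

Run:
```python
from h import *
rel([.6289,-.015,.2],1.886)
im=save('side','s7.png')
cv2.imwrite('pics/s7z.png',cv2.resize(im[142:282,220:380,::-1],None,fx=5,fy=5,interpolation=cv2.INTER_CUBIC)[:600])
X=np.array([.9508,.3098,0]);Y=np.array([-.3098,.9508,0]);H=X*.552+Y*-.2208+[0,0,.183]
for a in (2.0,2.2,2.4):
    for r in (.067,.093):
        for s in (-.009,.009):
            p=H-X*r*np.cos(a)+Y*s+np.array([0,0,r*np.sin(a)]); print(a,r,s,'side',((proj('side',p)-[220,142])*5).round(0))
im=save('wrist','w7.png')
```

```text
pos [ 0.6601 -0.0184  0.2851] yawy 1.8859 -> travel [0.1941 0.0874 0.5658] spin -0.0 F [0.57 0.02 1.03] T [-0.002 -0.089  0.057] w 0.0571 t 9.33 q [ 0.22  0.42  0.17  0.   -1.32 -1.47]
2.0 0.067 -0.009 side [458. 248.]
2.0 0.067 0.009 side [435. 237.]
2.0 0.093 -0.009 side [473. 204.]
2.0 0.093 0.009 side [450. 193.]
2.2 0.067 -0.009 side [472. 253.]
2.2 0.067 0.009 side [449. 242.]
2.2 0.093 -0.009 side [492. 211.]
2.2 0.093 0.009 side [469. 201.]
2.4 0.067 -0.009 side [483. 262.]
2.4 0.067 0.009 side [460. 252.]
2.4 0.093 -0.009 side [508. 224.]
2.4 0.093 0.009 side [485. 214.]
```

View pics/s7z.png

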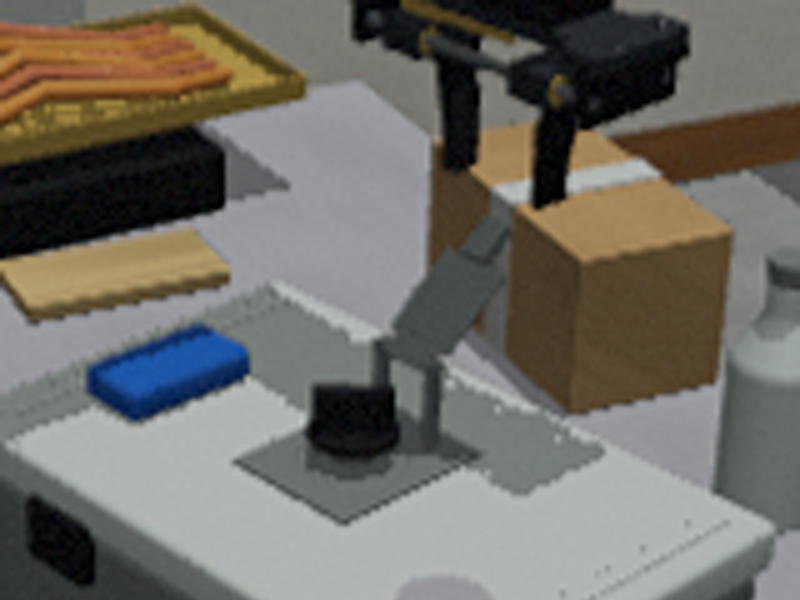

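View pics/w7.png

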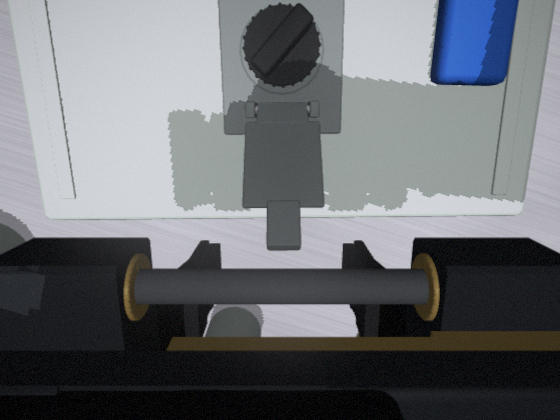

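Run:
```python
from h import *
rel([.6522,-.0197,.223],1.886)
```

```text
pos [ 0.6585 -0.018   0.2815] yawy 1.8855 -> travel [0.044  0.0024 0.3897] spin -0.0001 F [ 0.32  0.9  -0.49] T [-0.021  0.074  0.013] w 0.0539 t 9.43 q [ 0.22  0.42  0.17 -0.   -1.32 -1.47]
```

Request:
apply_moves(commands=[{"travel": [0.044, 0.002, 0], "spin": 0, "gripper": -1}, {"travel": [0.044, 0.002, 0], "spin": 0, "gripper": -1}, {"travel": [0.044, 0.002, 0], "spin": 0, "gripper": -1}, {"travel": [0.044, 0.002, 0.04], "spin": 0, "gripper": -1}, {"travel": [0.044, 0.002, 0.09], "spin": 0, "gripper": -1}, {"travel": [0.044, 0.002, 0.14], "spin": 0, "gripper": -1}, {"travel": [0.044, 0.002, 0.18], "spin": 0, "gripper": -1}, {"travel": [0.044, 0.002, 0.22], "spin": 0, "gripper": -1}])

```text
t: 10.1
tool_pos: [0.6579, -0.0177, 0.2521]
ee_rot: [0.009, -0.158, 0.987, -0.0]
ft_force: [9.4, 7.2, 11.3]
width: 0.0147
```

Run:
```python
from h import *
rel([.6522,-.0197,.223],1.886)
im=save('side','s8.png')
cv2.imwrite('pics/s8z.png',cv2.resize(im[142:282,220:380,::-1],None,fx=4,fy=4,interpolation=cv2.INTER_CUBIC)[:600])
```

```text
pos [ 0.6579 -0.0177  0.2521] yawy 1.888 -> travel [ 0.0437 -0.0002  0.1932] spin 0.0006 F [ 9.42  7.23 11.32] T [ 2.209 -2.851  0.039] w 0.0147 t 10.1 q [ 0.22  0.43  0.1   0.   -1.23 -1.47]
```

View pics/s8z.png

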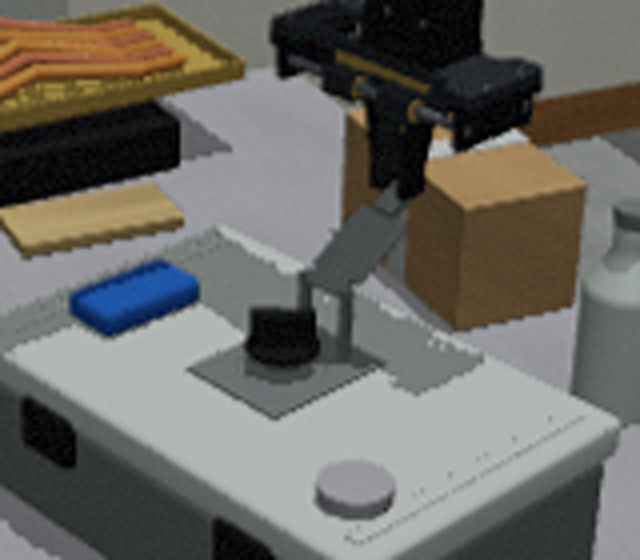

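Request:
apply_moves(commands=[{"travel": [0, 0, -0.1], "spin": 0, "gripper": -1}, {"travel": [0, 0, -0.2], "spin": 0, "gripper": -1}, {"travel": [0, 0, -0.2], "spin": 0, "gripper": -1}, {"travel": [0, 0, -0.2], "spin": 0, "gripper": -1}, {"travel": [0, 0, -0.2], "spin": 0, "gripper": -1}, {"travel": [0.02, 0, -0.2], "spin": 0, "gripper": -1}, {"travel": [0.02, 0, -0.2], "spin": 0, "gripper": -1}, {"travel": [0.02, 0, -0.2], "spin": 0, "gripper": -1}])

```text
t: 10.82
tool_pos: [0.6431, -0.0223, 0.271]
ee_rot: [-0.011, -0.156, 0.988, 0.001]
ft_force: [-6.6, -4.0, -11.0]
width: 0.0134
```

Run:
```python
from h import *
rel([.6522,-.0197,.223],1.886)
im=save('side','s9.png')
cv2.imwrite('pics/s9z.png',cv2.resize(im[142:282,220:380,::-1],None,fx=4,fy=4,interpolation=cv2.INTER_CUBIC)[:600])
im=save('wrist','w9.png')
```

```text
pos [ 0.6431 -0.0223  0.271 ] yawy 1.8836 -> travel [-0.0697 -0.0037  0.3187] spin -0.0008 F [ -6.63  -4.05 -11.03] T [-1.348e+00  1.856e+00  1.000e-03] w 0.0134 t 10.82 q [ 0.22  0.41  0.13 -0.   -1.31 -1.47]
```

View pics/s9z.png

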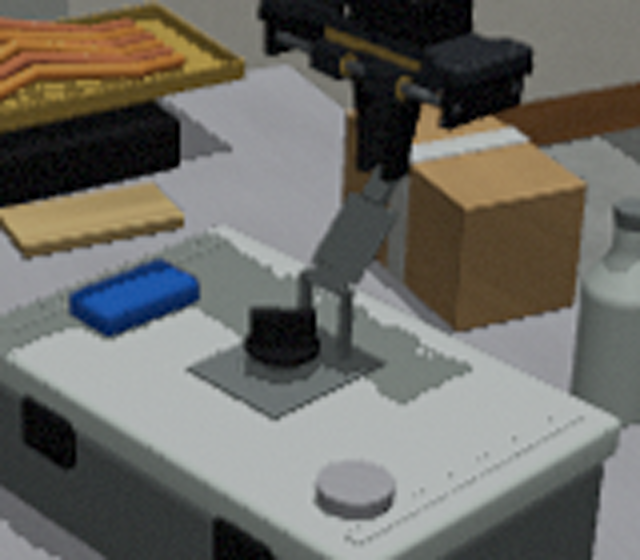

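View pics/w9.png

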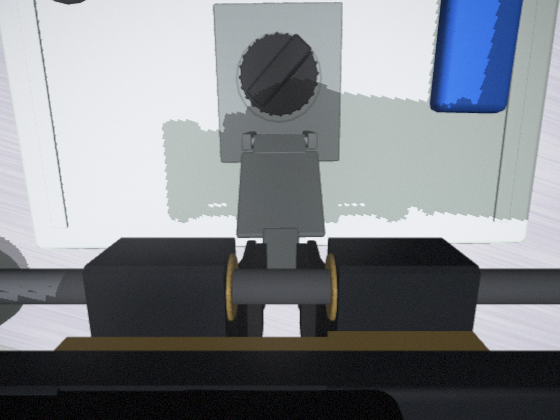

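Request:
apply_moves(commands=[{"travel": [0, 0, 0], "spin": 0, "gripper": 0.1}, {"travel": [0, 0, 0], "spin": 0, "gripper": 0.1}, {"travel": [0, 0, 0], "spin": 0, "gripper": 0.1}, {"travel": [0, 0, -0.1], "spin": 0, "gripper": 0.1}, {"travel": [0, 0, -0.25], "spin": 0, "gripper": 0.1}, {"travel": [0, 0, -0.25], "spin": 0, "gripper": -1}, {"travel": [0, 0, -0.25], "spin": 0, "gripper": -1}, {"travel": [0, 0, -0.25], "spin": 0, "gripper": -1}])

```text
t: 11.58
tool_pos: [0.6494, -0.0203, 0.3161]
ee_rot: [0.001, -0.157, 0.988, 0.0]
ft_force: [-0.8, 0.8, -0.7]
width: 0.0334
```

Request:
apply_moves(commands=[{"travel": [0, 0, 0], "spin": 0, "gripper": -1}, {"travel": [0, 0, 0], "spin": 0, "gripper": -1}, {"travel": [0, 0, 0], "spin": 0, "gripper": -1}, {"travel": [0, 0, 0], "spin": 0, "gripper": -1}, {"travel": [0, 0, 0], "spin": 0, "gripper": -1}, {"travel": [0, 0, 0], "spin": 0, "gripper": -1}, {"travel": [0, 0, 0], "spin": 0, "gripper": -1}, {"travel": [0, 0, 0], "spin": 0, "gripper": -1}])

```text
t: 12.25
tool_pos: [0.6493, -0.0207, 0.316]
ee_rot: [-0.0, -0.157, 0.988, 0.0]
ft_force: [-0.2, 0.4, 0.1]
width: 0.0005
```

Run:
```python
from h import *
rel([.6522,-.0197,.223],1.886)
im=save('side','s10.png')
cv2.imwrite('pics/s10z.png',cv2.resize(im[142:282,220:380,::-1],None,fx=4,fy=4,interpolation=cv2.INTER_CUBIC)[:600])
```

```text
pos [ 0.6493 -0.0207  0.316 ] yawy 1.8859 -> travel [-0.0206 -0.      0.6202] spin -0.0 F [-0.22  0.42  0.14] T [ 0.023 -0.015 -0.02 ] w 0.0005 t 12.25 q [ 0.22  0.39  0.21 -0.   -1.39 -1.47]
```

View pics/s10z.png

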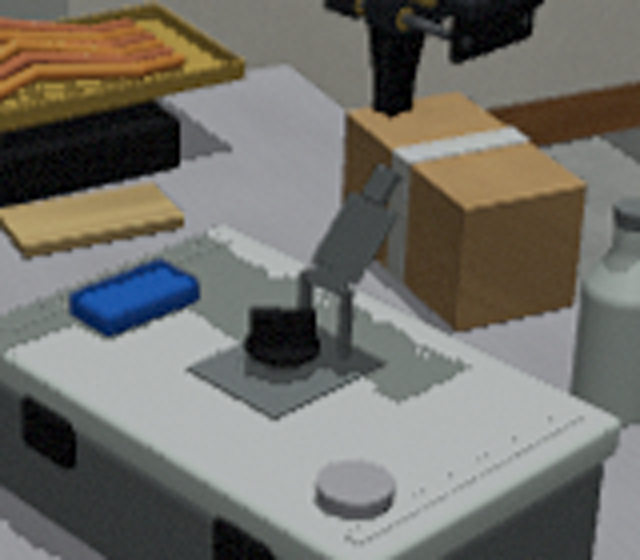

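Request:
apply_moves(commands=[{"travel": [0.06, 0, 0.1], "spin": 0, "gripper": -1}, {"travel": [0.06, 0, 0.2], "spin": 0, "gripper": -1}, {"travel": [0.06, 0, 0.25], "spin": 0, "gripper": -1}, {"travel": [0.06, 0, 0.3], "spin": 0, "gripper": -1}, {"travel": [0.06, 0, 0.34], "spin": 0, "gripper": -1}, {"travel": [0.06, 0, 0.38], "spin": 0, "gripper": -1}, {"travel": [0.06, 0, 0.42], "spin": 0, "gripper": -1}, {"travel": [0.06, 0, 0.46], "spin": 0, "gripper": -1}])

```text
t: 12.97
tool_pos: [0.6418, -0.0233, 0.2485]
ee_rot: [0.002, -0.157, 0.988, -0.0]
ft_force: [0.2, 0.8, 3.7]
width: 0.0007
```

Run:
```python
from h import *
rel([.6436,-.0226,.219],1.886)
im=save('side','s11.png')
cv2.imwrite('pics/s11z.png',cv2.resize(im[142:282,220:380,::-1],None,fx=4,fy=4,interpolation=cv2.INTER_CUBIC)[:600])
```

```text
pos [ 0.6418 -0.0233  0.2485] yawy 1.8865 -> travel [-0.0121  0.0011  0.1967] spin 0.0001 F [0.25 0.79 3.71] T [0.026 0.012 0.003] w 0.0007 t 12.97 q [ 0.22  0.41  0.06  0.   -1.22 -1.47]
```

View pics/s11z.png

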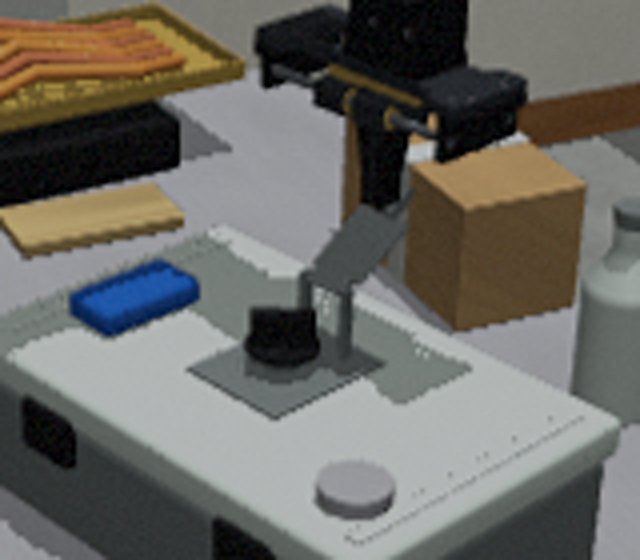

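Request:
apply_moves(commands=[{"travel": [-0.005, 0, 0.03], "spin": 0, "gripper": -1}, {"travel": [-0.01, 0, 0.06], "spin": 0, "gripper": -1}, {"travel": [-0.02, 0, 0.09], "spin": 0, "gripper": -1}, {"travel": [-0.03, 0, 0.12], "spin": 0, "gripper": -1}, {"travel": [-0.035, 0, 0.14], "spin": 0, "gripper": -1}, {"travel": [-0.04, 0, 0.16], "spin": 0, "gripper": -1}, {"travel": [-0.04, 0, 0.16], "spin": 0, "gripper": -1}, {"travel": [-0.04, 0, 0.16], "spin": 0, "gripper": -1}])

```text
t: 13.68
tool_pos: [0.6466, -0.0217, 0.2241]
ee_rot: [0.0, -0.157, 0.988, -0.0]
ft_force: [-1.4, 1.0, 7.2]
width: 0.0005
```

Run:
```python
from h import *
rel([.6436,-.0226,.219],1.886)
```

```text
pos [ 0.6466 -0.0217  0.2241] yawy 1.8864 -> travel [0.0208 0.0002 0.0342] spin 0.0001 F [-1.41  1.01  7.22] T [0.199 0.202 0.013] w 0.0005 t 13.68 q [ 0.22  0.43  0.04  0.   -1.18 -1.47]
```

Request:
apply_moves(commands=[{"travel": [0, 0, 0.006], "spin": 0, "gripper": -1}, {"travel": [0, 0, 0.012], "spin": 0, "gripper": -1}, {"travel": [0, 0, 0.018], "spin": 0, "gripper": -1}, {"travel": [0, 0, 0.018], "spin": 0, "gripper": -1}, {"travel": [0, 0, 0.018], "spin": 0, "gripper": -1}, {"travel": [0, 0, 0.018], "spin": 0, "gripper": -1}, {"travel": [0, 0, 0.018], "spin": 0, "gripper": -1}, {"travel": [0, 0, 0.018], "spin": 0, "gripper": -1}])

```text
t: 14.35
tool_pos: [0.6467, -0.0217, 0.2237]
ee_rot: [0.001, -0.157, 0.988, -0.001]
ft_force: [-3.7, 1.2, 13.9]
width: 0.0007
```

Run:
```python
from h import *
rel([.6436,-.0226,.219],1.886)
im=save('side','s12.png')
cv2.imwrite('pics/s12z.png',cv2.resize(im[142:282,220:380,::-1],None,fx=5,fy=5,interpolation=cv2.INTER_CUBIC)[:600])
X=np.array([.9508,.3098,0]);Y=np.array([-.3098,.9508,0]);H=X*.552+Y*-.2208+[0,0,.183]
for a in (2.7,2.8,2.9):
    for r in (.067,.093):
        for s in (-.009,.009):
            p=H-X*r*np.cos(a)+Y*s+np.array([0,0,r*np.sin(a)]); print(a,r,s,'side',((proj('side',p)-[220,142])*5).round(0))
```

```text
pos [ 0.6467 -0.0217  0.2237] yawy 1.8869 -> travel [0.0216 0.001  0.0314] spin 0.0003 F [-3.74  1.24 13.9 ] T [0.442 0.97  0.05 ] w 0.0007 t 14.35 q [ 0.22  0.43  0.04  0.   -1.18 -1.47]
2.7 0.067 -0.009 side [495. 283.]
2.7 0.067 0.009 side [473. 272.]
2.7 0.093 -0.009 side [525. 253.]
2.7 0.093 0.009 side [502. 243.]
2.8 0.067 -0.009 side [498. 291.]
2.8 0.067 0.009 side [475. 280.]
2.8 0.093 -0.009 side [528. 265.]
2.8 0.093 0.009 side [505. 254.]
2.9 0.067 -0.009 side [500. 300.]
2.9 0.067 0.009 side [477. 289.]
2.9 0.093 -0.009 side [530. 277.]
2.9 0.093 0.009 side [508. 267.]
```

View pics/s12z.png

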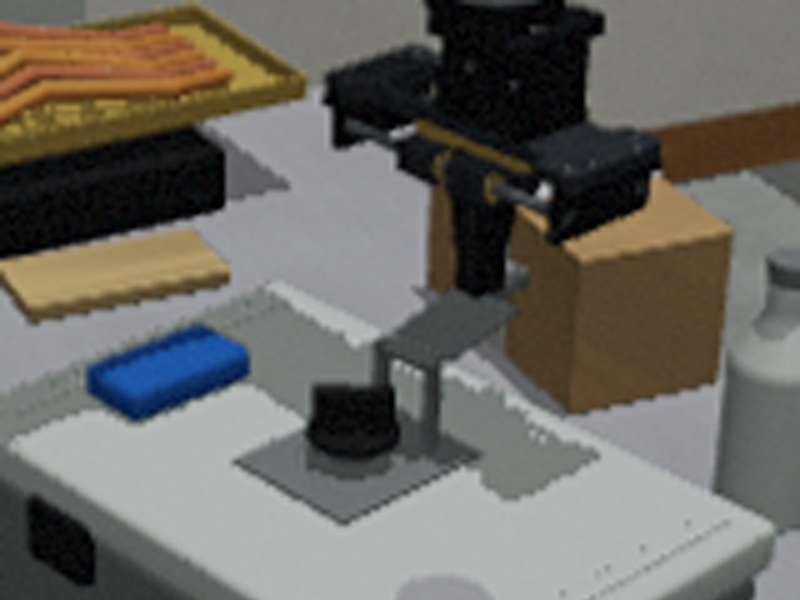

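Request:
apply_moves(commands=[{"travel": [0, 0, -0.2], "spin": 0, "gripper": -1}, {"travel": [0, 0, -0.45], "spin": 0, "gripper": -1}, {"travel": [0.05, 0, -0.65], "spin": 0, "gripper": -0.2}, {"travel": [0.2, 0, -0.8], "spin": 0, "gripper": -0.2}, {"travel": [0.4, 0, -0.9], "spin": 0, "gripper": -0.2}, {"travel": [0.6, 0, -0.9], "spin": 0, "gripper": -0.2}, {"travel": [0.8, 0, -0.9], "spin": 0, "gripper": -0.2}, {"travel": [0.85, 0, -0.9], "spin": 0, "gripper": -0.2}])

```text
t: 15.07
tool_pos: [0.5209, -0.0621, 0.3552]
ee_rot: [-0.001, -0.156, 0.988, 0.001]
ft_force: [-0.6, -0.2, -0.6]
width: 0.0307
```

Run:
```python
from h import *
rel([.5534,-.0525,.25],1.136)
im=save('wrist','w13.png')
for t,z in [('cap_top',.178),('vent_base',.13),('tab_hinge',.183),('tab_lip',.202)]:
    for r in models.pinpoint('wrist',t)[:2]: print(t,r,atz('wrist',r['at'],z).round(4))
im=save('side','s13.png')
for t in ['cap_top','vent_base','tab_hinge','tab_lip']:
    for r in models.pinpoint('side',t)[:1]: print('side',t,r)
cv2.imwrite('pics/s13z.png',cv2.resize(im[142:282,220:380,::-1],None,fx=5,fy=5,interpolation=cv2.INTER_CUBIC)[:600])
```

```text
pos [ 0.5209 -0.0621  0.3552] yawy 1.8849 -> travel [-0.2273 -0.0073  0.7006] spin 0.2384 F [-0.61 -0.2  -0.62] T [ 0.     0.067 -0.003] w 0.0307 t 15.07 q [ 0.19  0.15 -0.02 -0.   -1.4  -1.45]
cap_top {'at': [279.7, 224.0], 'confidence': 0.8} [ 0.551  -0.0534  0.178 ]
vent_base {'at': [279.9, 217.5], 'confidence': 0.72} [ 0.5592 -0.0507  0.13  ]
tab_hinge {'at': [282.5, 275.3], 'confidence': 0.68} [ 0.5971 -0.0358  0.183 ]
tab_lip {'at': [130.7, 143.1], 'confidence': 0.4} [ 0.5194 -0.1867  0.202 ]
side cap_top {'at': [288.7, 217.4], 'confidence': 0.5}
side vent_base {'at': [289.6, 232.2], 'confidence': 0.6}
side tab_hinge {'at': [300.4, 212.2], 'confidence': 0.79}
side tab_lip {'at': [316.9, 198.6], 'confidence': 0.83}
```

View pics/w13.png

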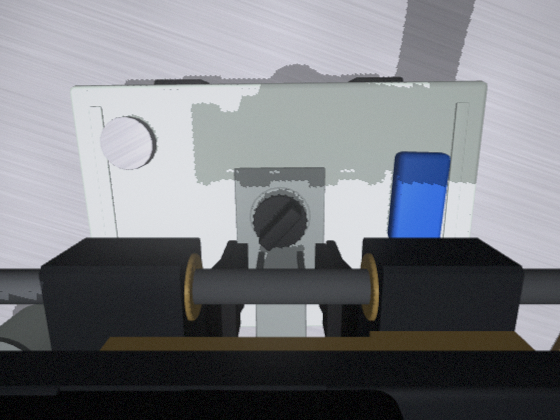

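View pics/s13z.png

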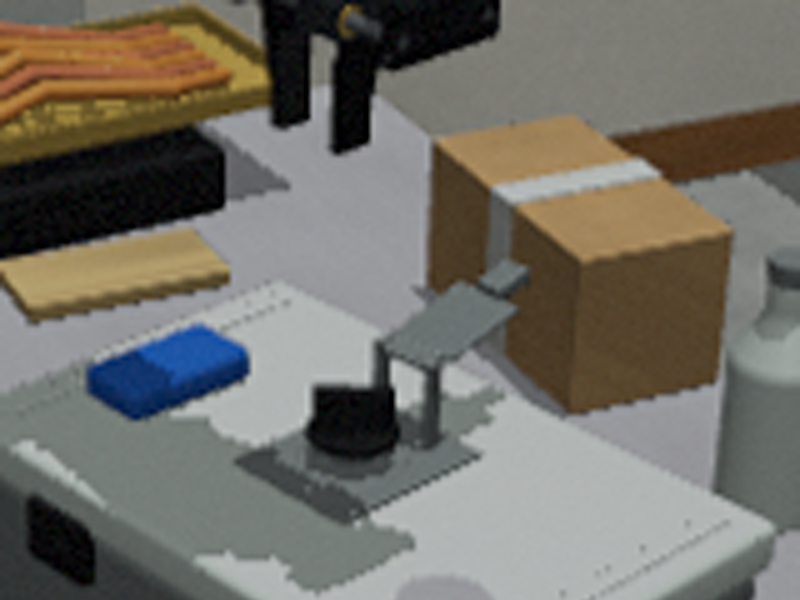

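Run:
```python
from h import *
im=save('wrist','w14.png')
cv2.imwrite('pics/w14z.png',cv2.resize(im[180:270,230:330,::-1],None,fx=6,fy=6,interpolation=cv2.INTER_CUBIC)[:600])
for r in models.pinpoint('wrist','cap_top')[:1]: print(r,atz('wrist',r['at'],.178).round(4))
for r in models.outline_of('wrist','cap')[:1]:
    print(r['box'],r['confidence']); c=max(cv2.findContours(r['region'].astype(np.uint8),0,2)[0],key=len); print(cv2.fitEllipse(c))
    (u,v),_,_=cv2.fitEllipse(c)
    for z in (.15,.154,.158): print(atz('wrist',(u,v),z))
for z in (.165,.17,.175,.18): print(z,proj('side',[.5518,-.0526,z]))
for r in models.outline_of('side','cap')[:1]: print(r['box'],r['confidence'])
```

```text
{'at': [277.7, 220.5], 'confidence': 0.77} [ 0.5506 -0.0556  0.178 ]
[254.5, 191.1, 310.2, 240.5] 0.71
((280.20892333984375, 216.21145629882812), (52.138729095458984, 54.56468200683594), 40.73912048339844)
[ 0.55347064 -0.05239009  0.15      ]
[ 0.55241653 -0.0527265   0.154     ]
[ 0.55136241 -0.05306292  0.158     ]
0.165 [289.94317254 223.64699112]
0.17 [289.98504032 222.07452426]
0.175 [290.02705749 220.49644689]
0.18 [290.06922483 218.91272892]
[280.2, 220.7, 298.2, 233.0] 0.68
```

View pics/w14z.png

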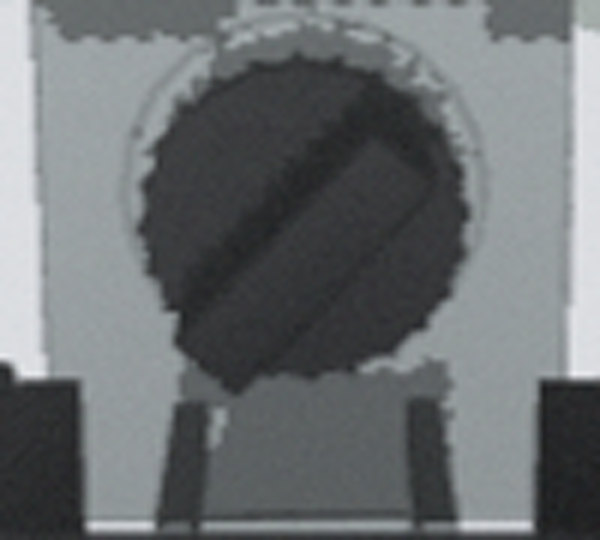

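Run:
```python
from h import *
f=lambda c:(c[0]/6+230-.4,c[1]/6+180-.4)
C=[(375,140),(435,185),(240,390),(180,340)]
for z in (.170,.178,.186):
    P=[atz('wrist',f(c),z) for c in C]
    d=(P[0]+P[1]-P[2]-P[3])/2
    m=sum(P)/4
    print(z,m.round(4),'len',np.linalg.norm(d).round(4),'wid',np.linalg.norm(P[0]-P[1]).round(4),'yaw',np.arctan2(d[1],d[0]).round(3), 'XY',(m[0]*.9508+m[1]*.3098).round(4),(-m[0]*.3098+m[1]*.9508).round(4))
im=cv2.imread('pics/s13.png');cv2.imwrite('pics/s13c.png',cv2.resize(im[205:245,270:315],None,fx=12,fy=12,interpolation=cv2.INTER_CUBIC))
```

```text
0.17 [ 0.5549 -0.0515  0.17  ] len 0.0441 wid 0.0116 yaw 2.71 XY 0.5117 -0.2208
0.178 [ 0.5526 -0.0522  0.178 ] len 0.043 wid 0.0113 yaw 2.71 XY 0.5093 -0.2208
0.186 [ 0.5504 -0.0529  0.186 ] len 0.042 wid 0.011 yaw 2.71 XY 0.5069 -0.2208
```

View pics/s13c.png

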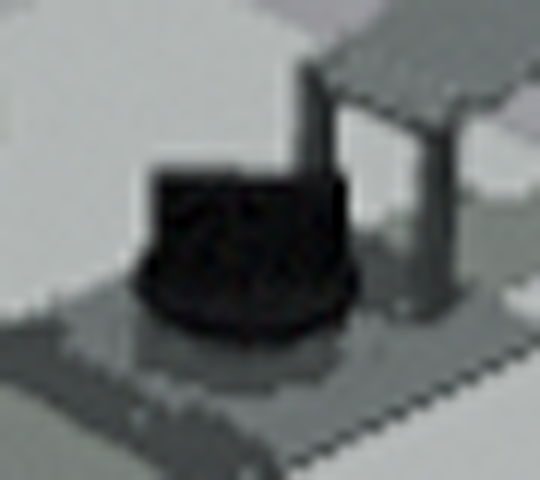

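Run:
```python
from h import *
rel([.5526,-.0522,.215],1.137)
```

```text
pos [ 0.5254 -0.061   0.3551] yawy 1.8861 -> travel [-1.908e-01 -6.000e-04  9.342e-01] spin 0.2384 F [ 0.79  0.02 -0.97] T [0.047 0.071 0.038] w 0.0349 t 15.77 q [ 0.19  0.16 -0.02 -0.   -1.4  -1.45]
```

Request:
apply_moves(commands=[{"travel": [-0.1, 0, 0.1], "spin": 0.03, "gripper": -0.2}, {"travel": [-0.19, 0, 0.25], "spin": 0.07, "gripper": -0.2}, {"travel": [-0.19, 0, 0.4], "spin": 0.11, "gripper": -0.2}, {"travel": [-0.19, 0, 0.55], "spin": 0.15, "gripper": -0.2}, {"travel": [-0.19, 0, 0.7], "spin": 0.19, "gripper": -0.2}, {"travel": [-0.19, 0, 0.83], "spin": 0.22, "gripper": -0.2}, {"travel": [-0.19, 0, 0.93], "spin": 0.2384, "gripper": -0.2}, {"travel": [-0.19, 0, 0.93], "spin": 0.2384, "gripper": -0.2}])

```text
t: 16.43
tool_pos: [0.5503, -0.0523, 0.2123]
ee_rot: [-0.004, 0.216, 0.976, -0.001]
ft_force: [-0.6, -0.0, -0.3]
width: 0.0346
```

Run:
```python
from h import *
rel([.5526,-.0522,.174],1.137)
im=save('wrist','w15.png')
```

```text
pos [ 0.5503 -0.0523  0.2123] yawy 1.1354 -> travel [-0.0154  0.0081  0.255 ] spin -0.0005 F [-0.61 -0.   -0.27] T [-0.11   0.009  0.045] w 0.0346 t 16.43 q [ 0.2   0.29 -0.21 -0.   -1.08 -2.2 ]
```

View pics/w15.png

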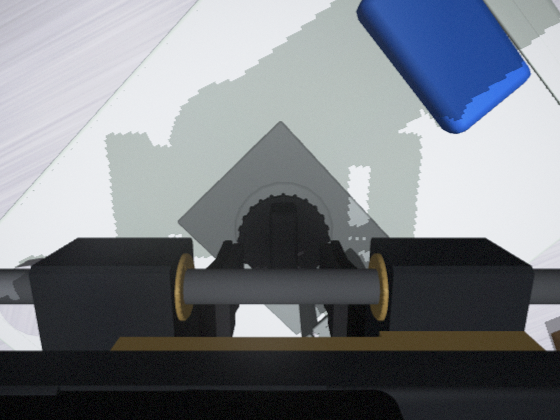

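Request:
apply_moves(commands=[{"travel": [-0.01, 0.005, 0.05], "spin": 0, "gripper": -0.2}, {"travel": [-0.015, 0.005, 0.1], "spin": 0, "gripper": -0.2}, {"travel": [-0.015, 0.005, 0.15], "spin": 0, "gripper": -0.2}, {"travel": [-0.015, 0.005, 0.19], "spin": 0, "gripper": -0.2}, {"travel": [-0.015, 0.005, 0.22], "spin": 0, "gripper": -0.2}, {"travel": [-0.015, 0.005, 0.24], "spin": 0, "gripper": -0.2}, {"travel": [-0.015, 0.005, 0.25], "spin": 0, "gripper": -0.2}, {"travel": [-0.015, 0.005, 0.25], "spin": 0, "gripper": -0.2}])

```text
t: 17.15
tool_pos: [0.5546, -0.0525, 0.1781]
ee_rot: [-0.0, 0.215, 0.977, -0.0]
ft_force: [1.1, 0.3, -0.0]
width: 0.0347
```

Run:
```python
from h import *
rel([.5526,-.0522,.174],1.137)
im=save('side','s16.png')
cv2.imwrite('pics/s16z.png',cv2.resize(im[142:282,220:380,::-1],None,fx=5,fy=5,interpolation=cv2.INTER_CUBIC)[:600])
im=save('wrist','w16.png')
```

```text
pos [ 0.5546 -0.0525  0.1781] yawy 1.1371 -> travel [ 0.0128 -0.0035  0.0271] spin 0.0 F [ 1.1  0.3 -0. ] T [-0.053 -0.052  0.005] w 0.0347 t 17.15 q [ 0.2   0.32 -0.25  0.   -1.   -2.2 ]
```

View pics/s16z.png

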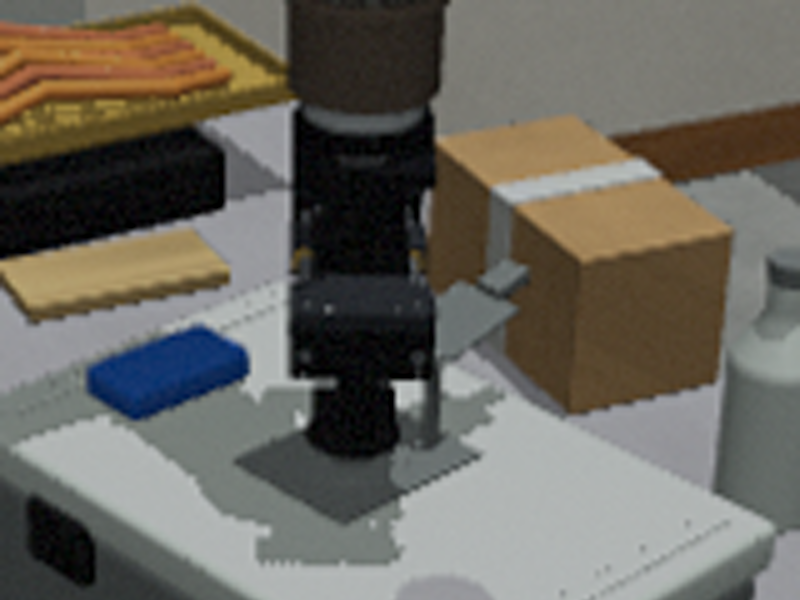

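View pics/w16.png

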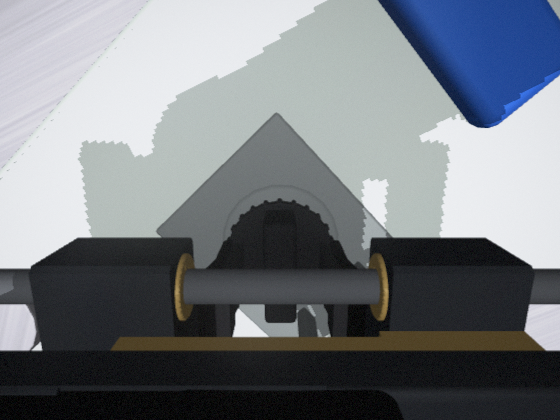

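Request:
apply_moves(commands=[{"travel": [0.01, -0.006, 0.01], "spin": 0, "gripper": -0.2}, {"travel": [0.01, -0.006, 0.022], "spin": 0, "gripper": -0.4}, {"travel": [0.01, -0.006, 0.022], "spin": 0, "gripper": -0.6}, {"travel": [0.01, -0.006, 0.022], "spin": 0, "gripper": -1}, {"travel": [0.01, -0.006, 0.022], "spin": 0, "gripper": -1}, {"travel": [0.01, -0.006, 0.022], "spin": 0, "gripper": -1}, {"travel": [0.01, -0.006, 0.022], "spin": 0, "gripper": -1}, {"travel": [0.01, -0.006, 0.022], "spin": 0, "gripper": -1}])

```text
t: 17.92
tool_pos: [0.5531, -0.0525, 0.1751]
ee_rot: [0.0, 0.215, 0.977, 0.0]
ft_force: [-0.5, 0.5, -0.2]
width: 0.0137
```

Run:
```python
from h import *
rel([.5526,-.0522,.174],1.137)
```

```text
pos [ 0.5531 -0.0525  0.1751] yawy 1.1372 -> travel [0.0038 0.0008 0.0076] spin 0.0001 F [-0.52  0.49 -0.16] T [ 0.264 -0.037  0.125] w 0.0137 t 17.92 q [ 0.2   0.32 -0.26 -0.   -0.99 -2.2 ]
```

Request:
apply_moves(commands=[{"travel": [0, 0, 0.003], "spin": 0, "gripper": -1}, {"travel": [0, 0, 0.006], "spin": 0, "gripper": -1}, {"travel": [0, 0, 0.009], "spin": 0, "gripper": -1}, {"travel": [0, 0, 0.012], "spin": 0, "gripper": -1}, {"travel": [0, 0, 0.015], "spin": 0, "gripper": -1}, {"travel": [0, 0, 0.018], "spin": 0, "gripper": -1}, {"travel": [0, 0, 0.021], "spin": 0, "gripper": -1}, {"travel": [0, 0, 0.024], "spin": 0, "gripper": -1}])

```text
t: 18.58
tool_pos: [0.5531, -0.0526, 0.1715]
ee_rot: [0.0, 0.215, 0.977, 0.0]
ft_force: [-0.6, 2.3, 3.0]
width: 0.0138
```

```bash
cat >> h.py <<'E'
def avg(n=3):
    A=[]
    for i in range(n):
        s=monitor.get_state();A.append(np.r_[s['tool_pos'],s['ft_force'],s['torque'],s['width']]); 
        if i<n-1: cams.read_camera('side')
    A=np.array(A);print('z',A[:,2].round(5),'Fz',A[:,5].round(2),'mean',A.mean(0).round(4),'t',s['t'])
E
python3 -c "
from h import *
avg(4)"
```

```text
z [0.17155 0.17144 0.17146 0.1715 ] Fz [2.97 2.86 2.96 1.5 ] mean [ 0.5531 -0.0526  0.1715 -0.3222  2.1606  2.5721  0.6378 -0.0421  0.0635
  0.0138] t 18.7333
```

Request:
apply_moves(commands=[{"travel": [0, 0, 0.002], "spin": 0, "gripper": -1}, {"travel": [0, 0, 0.004], "spin": 0, "gripper": -1}, {"travel": [0, 0, 0.006], "spin": 0, "gripper": -1}, {"travel": [0, 0, 0.008], "spin": 0, "gripper": -1}, {"travel": [0, 0, 0.008], "spin": 0, "gripper": -1}, {"travel": [0, 0, 0.008], "spin": 0, "gripper": -1}, {"travel": [0, 0, 0.008], "spin": 0, "gripper": -1}, {"travel": [0, 0, 0.008], "spin": 0, "gripper": -1}])

```text
t: 19.4
tool_pos: [0.553, -0.0526, 0.1703]
ee_rot: [0.0, 0.215, 0.977, 0.0]
ft_force: [1.2, 3.0, 2.7]
width: 0.0139
```

```bash
python3 -c "
from h import *
avg(3)"
```

```text
z [0.17033 0.17031 0.17032] Fz [2.66 2.5  2.33] mean [ 0.553  -0.0526  0.1703  0.6958  3.3607  2.4952  0.8955 -0.1649  0.0501
  0.0139] t 19.5
```

Request:
apply_moves(commands=[{"travel": [0, 0, 0.002], "spin": 0, "gripper": -1}, {"travel": [0, 0, 0.004], "spin": 0, "gripper": -1}, {"travel": [0, 0, 0.006], "spin": 0, "gripper": -1}, {"travel": [0, 0, 0.008], "spin": 0, "gripper": -1}, {"travel": [0, 0, 0.008], "spin": 0, "gripper": -1}, {"travel": [0, 0, 0.008], "spin": 0, "gripper": -1}, {"travel": [0, 0, 0.008], "spin": 0, "gripper": -1}, {"travel": [0, 0, 0.008], "spin": 0, "gripper": -1}])

```text
t: 20.17
tool_pos: [0.553, -0.0526, 0.1691]
ee_rot: [0.0, 0.215, 0.977, 0.0]
ft_force: [0.6, 3.4, 3.0]
width: 0.0135
```

```bash
python3 -c "
from h import *
avg(3)"
```

```text
z [0.1691  0.16913 0.16912] Fz [2.97 2.47 1.83] mean [ 0.553  -0.0527  0.1691  0.7623  3.3156  2.4229  1.0563 -0.3243  0.0743
  0.0135] t 20.2667
```

Request:
apply_moves(commands=[{"travel": [0, 0, 0.002], "spin": 0, "gripper": -1}, {"travel": [0, 0, 0.004], "spin": 0, "gripper": -1}, {"travel": [0, 0, 0.006], "spin": 0, "gripper": -1}, {"travel": [0, 0, 0.008], "spin": 0, "gripper": -1}, {"travel": [0, 0, 0.008], "spin": 0, "gripper": -1}, {"travel": [0, 0, 0.008], "spin": 0, "gripper": -1}, {"travel": [0, 0, 0.008], "spin": 0, "gripper": -1}, {"travel": [0, 0, 0.008], "spin": 0, "gripper": -1}])

```text
t: 20.93
tool_pos: [0.553, -0.0527, 0.1679]
ee_rot: [0.0, 0.215, 0.977, 0.0]
ft_force: [2.0, 3.5, 3.0]
width: 0.0138
```

```bash
python3 -c "
from h import *
avg(3)"
```

```text
z [0.16792 0.16792 0.1679 ] Fz [2.97 2.08 2.45] mean [ 0.553  -0.0527  0.1679  1.2438  3.6364  2.4996  1.1831 -0.4459  0.0589
  0.0138] t 21.0333
```

Request:
apply_moves(commands=[{"travel": [0, 0, 0.002], "spin": 0, "gripper": -1}, {"travel": [0, 0, 0.004], "spin": 0, "gripper": -1}, {"travel": [0, 0, 0.006], "spin": 0, "gripper": -1}, {"travel": [0, 0, 0.008], "spin": 0, "gripper": -1}, {"travel": [0, 0, 0.008], "spin": 0, "gripper": -1}, {"travel": [0, 0, 0.008], "spin": 0, "gripper": -1}, {"travel": [0, 0, 0.008], "spin": 0, "gripper": -1}, {"travel": [0, 0, 0.008], "spin": 0, "gripper": -1}])

```text
t: 21.7
tool_pos: [0.5531, -0.0527, 0.1673]
ee_rot: [0.0, 0.215, 0.977, 0.0]
ft_force: [0.0, 4.1, 5.9]
width: 0.0137
```

```bash
python3 -c "
from h import *
avg(3)"
```

```text
z [0.16729 0.16728 0.16726] Fz [5.9  6.14 5.03] mean [ 0.5531 -0.0527  0.1673  0.1574  3.8913  5.6919  1.3548 -0.0927  0.0878
  0.0137] t 21.8
```

Request:
apply_moves(commands=[{"travel": [0, 0, 0], "spin": -0.01, "gripper": -1}, {"travel": [0, 0, 0], "spin": -0.02, "gripper": -1}, {"travel": [0, 0, 0], "spin": -0.03, "gripper": -1}, {"travel": [0, 0, 0], "spin": -0.038, "gripper": -1}, {"travel": [0, 0, 0], "spin": -0.046, "gripper": -1}, {"travel": [0, 0, 0], "spin": -0.053, "gripper": -1}, {"travel": [0, 0, 0], "spin": -0.06, "gripper": -1}, {"travel": [0, 0, 0], "spin": -0.06, "gripper": -1}])

```text
t: 22.47
tool_pos: [0.553, -0.0528, 0.1673]
ee_rot: [0.0, 0.122, 0.993, 0.0]
ft_force: [-0.0, 4.0, 5.1]
width: 0.0136
```

```bash
python3 -c "
from h import *
avg(2); rel([.5531,-.0527,.1673],1.137)"
```

```text
z [0.1673  0.16726] Fz [5.1  5.65] mean [ 0.553  -0.0528  0.1673 -0.1863  4.4872  5.3716  1.2665 -0.1177 -0.0711
  0.0138] t 22.5167
pos [ 0.553  -0.0528  0.1673] yawy 1.3253 -> travel [-0.0005  0.0007 -0.0002] spin 0.0599 F [-0.37  4.97  5.65] T [ 1.259 -0.122 -0.055] w 0.014 t 22.52 q [ 0.2   0.33 -0.27  0.   -0.97 -2.01]
```

Request:
apply_moves(commands=[{"travel": [0, 0, 0], "spin": -0.01, "gripper": -1}, {"travel": [0, 0, 0], "spin": -0.02, "gripper": -1}, {"travel": [0, 0, 0], "spin": -0.03, "gripper": -1}, {"travel": [0, 0, 0], "spin": -0.04, "gripper": -1}, {"travel": [0, 0, 0], "spin": -0.05, "gripper": -1}, {"travel": [0, 0, 0], "spin": -0.06, "gripper": -1}, {"travel": [0, 0, 0], "spin": -0.07, "gripper": -1}, {"travel": [0, 0, 0], "spin": -0.07, "gripper": -1}])

```text
t: 23.18
tool_pos: [0.553, -0.0529, 0.1673]
ee_rot: [0.0, 0.012, 1.0, -0.0]
ft_force: [0.0, 3.7, 6.1]
width: 0.0135
```

```bash
python3 -c "
from h import *
avg(2); rel([.5531,-.0527,.1673],1.137)"
```

```text
z [0.16729 0.16731] Fz [6.06 5.03] mean [ 0.553  -0.0529  0.1673 -0.529   3.8518  5.5435  1.2139 -0.0918 -0.0701
  0.0136] t 23.2333
pos [ 0.553  -0.0529  0.1673] yawy 1.5453 -> travel [-0.0006  0.0011  0.0001] spin 0.13 F [-1.09  4.04  5.03] T [ 1.227 -0.079 -0.053] w 0.0137 t 23.23 q [ 0.2   0.33 -0.27  0.   -0.97 -1.79]
```

Request:
apply_moves(commands=[{"travel": [0, 0, 0], "spin": -0.015, "gripper": -1}, {"travel": [0, 0, 0], "spin": -0.035, "gripper": -1}, {"travel": [0, 0, 0], "spin": -0.055, "gripper": -1}, {"travel": [0, 0, 0], "spin": -0.075, "gripper": -1}, {"travel": [0, 0, 0], "spin": -0.095, "gripper": -1}, {"travel": [0, 0, 0], "spin": -0.115, "gripper": -1}, {"travel": [0, 0, 0], "spin": -0.135, "gripper": -1}, {"travel": [0, 0, 0], "spin": -0.15, "gripper": -1}])

```text
t: 23.9
tool_pos: [0.553, -0.0531, 0.1673]
ee_rot: [0.0, -0.222, 0.975, -0.0]
ft_force: [0.7, 2.9, 5.2]
width: 0.0139
```

```bash
python3 -c "
from h import *
avg(2); rel([.5531,-.0527,.1673],1.137)"
```

```text
z [0.16732 0.16729] Fz [5.24 6.08] mean [ 0.553  -0.0531  0.1673  0.6355  2.8687  5.6578  0.9535 -0.1356 -0.0903
  0.0139] t 23.95
pos [ 0.553  -0.0531  0.1673] yawy 2.0204 -> travel [-0.0015  0.0022 -0.0001] spin 0.2812 F [0.53 2.82 6.08] T [ 0.98 -0.13 -0.1 ] w 0.014 t 23.95 q [ 0.2   0.33 -0.27  0.   -0.97 -1.32]
```

Turned 0.88 rad freely; continue to about 1.42.

Request:
apply_moves(commands=[{"travel": [0, 0, 0], "spin": -0.02, "gripper": -1}, {"travel": [0, 0, 0], "spin": -0.045, "gripper": -1}, {"travel": [0, 0, 0], "spin": -0.07, "gripper": -1}, {"travel": [0, 0, 0], "spin": -0.095, "gripper": -1}, {"travel": [0, 0, 0], "spin": -0.12, "gripper": -1}, {"travel": [0, 0, 0], "spin": -0.145, "gripper": -1}, {"travel": [0, 0, 0], "spin": -0.17, "gripper": -1}, {"travel": [0, 0, 0], "spin": -0.17, "gripper": -1}])

```text
t: 24.62
tool_pos: [0.5532, -0.0533, 0.1674]
ee_rot: [0.0, -0.472, 0.882, -0.001]
ft_force: [1.9, 2.4, 5.9]
width: 0.0138
```

```bash
python3 -c "
from h import *
avg(2); rel([.5531,-.0527,.1673],1.137)"
```

```text
z [0.16741 0.1674 ] Fz [5.92 5.35] mean [ 0.5532 -0.0533  0.1674  0.9805  2.1493  5.634   0.7861 -0.1875  0.0235
  0.0138] t 24.6667
pos [ 0.5532 -0.0532  0.1674] yawy 2.5512 -> travel [-0.0025  0.0028  0.0006] spin 0.4502 F [0.11 1.89 5.35] T [ 0.829 -0.199  0.057] w 0.0139 t 24.67 q [ 0.2   0.33 -0.27  0.   -0.97 -0.79]
```

Request:
apply_moves(commands=[{"travel": [0, 0, -0.015], "spin": 0, "gripper": -1}, {"travel": [0, 0, -0.03], "spin": 0, "gripper": -1}, {"travel": [0, 0, -0.045], "spin": 0, "gripper": -1}, {"travel": [0, 0, -0.055], "spin": 0, "gripper": -1}, {"travel": [0, 0, -0.055], "spin": 0, "gripper": -0.6}, {"travel": [0, 0, -0.055], "spin": 0, "gripper": -0.4}, {"travel": [0, 0, -0.055], "spin": 0, "gripper": -0.3}, {"travel": [0, 0, -0.055], "spin": 0, "gripper": -0.3}])

```text
t: 25.33
tool_pos: [0.5516, -0.0529, 0.1739]
ee_rot: [-0.002, -0.47, 0.882, 0.001]
ft_force: [1.3, 0.7, 0.5]
width: 0.0271
```

Request:
apply_moves(commands=[{"travel": [0, 0, -0.05], "spin": 0, "gripper": -0.3}, {"travel": [0, 0, -0.12], "spin": 0, "gripper": -0.3}, {"travel": [0, 0, -0.25], "spin": 0, "gripper": -0.3}, {"travel": [0, 0, -0.45], "spin": 0, "gripper": -0.3}, {"travel": [0, 0, -0.65], "spin": 0, "gripper": -0.3}, {"travel": [0, 0, -0.85], "spin": 0, "gripper": -0.3}, {"travel": [0.15, 0, -1], "spin": 0, "gripper": -0.3}, {"travel": [0.3, 0, -1], "spin": 0, "gripper": -0.3}])

```text
t: 26.0
tool_pos: [0.53, -0.0904, 0.3318]
ee_rot: [0.005, -0.472, 0.882, -0.003]
ft_force: [0.5, -0.3, 0.3]
width: 0.0305
```

Run:
```python
from h import *
rel([.5,-.05,.35],1.886)
im=save('wrist','w20.png')
im=save('side','s20.png')
cv2.imwrite('pics/s20z.png',cv2.resize(im[142:282,220:380,::-1],None,fx=5,fy=5,interpolation=cv2.INTER_CUBIC)[:600])
save('top','t20.png')
for t in ('ice_brick','dial_disc'):
    r=models.pinpoint('top',t)[0]; print(t,r)
```

```text
pos [ 0.53   -0.0904  0.3318] yawy 2.5531 -> travel [-0.1135  0.3147 -0.1238] spin 0.2123 F [ 0.48 -0.27  0.3 ] T [-0.045 -0.028  0.011] w 0.0305 t 26.0 q [ 0.13  0.18 -0.05  0.   -1.33 -0.72]
ice_brick {'at': [439.9, 223.9], 'confidence': 0.58}
dial_disc {'at': [361.3, 222.1], 'confidence': 0.54}
```

View pics/w20.png

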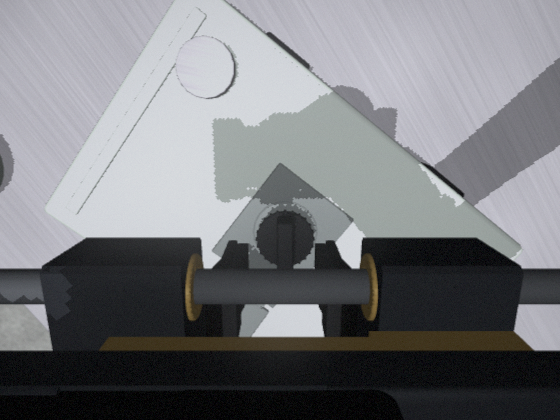

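View pics/s20z.png

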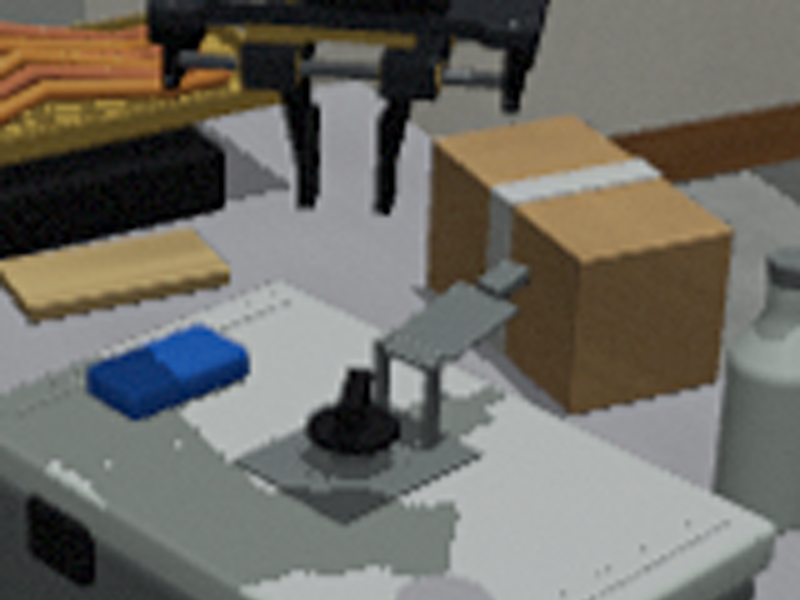

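View pics/t20.png

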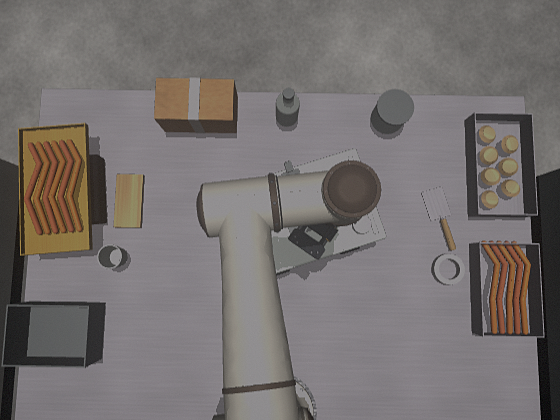

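```bash
python3 -c "
from h import *
print(workorder.job_done())"
```

```text
the job is handed in; nothing more can be done
None
```

The vent is open: the tab is folded back to its stop and the cap is unscrewed by about 1.41 rad. I handed the job in at about 26 s on the robot's clock, with the gripper clear of everything. The hand-in gave no verdict.

- **Tab:** I pinched the lip and swung it over its arc. The pinch slipped towards the lip's end at about 2.3 rad, and one attempt to push it down gripped the lip again by accident and drew it back a little. With the gripper fully shut I then pressed it down to its stop, where a further 2.7 mm of command gave no movement and the push rose to 14 N. The side picture agrees with about 2.9 rad.
- **Cap:** I gripped the bar and pressed slowly until the force rose sharply about 7.5 mm down. I held it there at 5 to 6 N while turning, and the twist stayed near 0.1 N m, with no sign of the lock catching. I eased the cap back up before letting go. The wrist and side pictures show the bar turned and the tab still back.
- **Other things:** The ice brick looks unmoved in the side pictures. The steel disc is in the same place in the top view to within 2 pixels. In the last top view the arm hid the ice brick and the network reported it at a wrong spot, so that reading did not count. I did not measure the cup, tape roll, knife and board, but they look unmoved in the last top picture.
- **Force disagreement:** While pressing through the spring's travel the wrist read 0.5 to 1 N less than the stated spring force. The true push at the bottom may therefore have been about 6.5 N, still well under the crushing limit.

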